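# Set a brass ferrule on the burnishing mandrel

## Robot

A 6-joint arm with a two-finger parallel gripper is mounted at the origin on the work surface. World frame = base frame: x ahead of the robot, y to its left, z up, the work surface at z = 0. Lengths are in m, angles in rad, forces in N, time in s.
With the tool pointing down it reaches from about 0.225 to 0.875 m from the base axis. Payload 3.4 kg.
Tool frame: the origin (TCP) lies between the finger pads; the fingertips stand 25 mm ahead of it and the grasp point (between the pads) lies 6 mm ahead of it (manip.tips_ahead is the distance from the TCP to the fingertips, in m); z points along the fingers, x is the direction in which the jaws open and shut, and the axes are right-handed (so a half turn about z gives the same grasp; the last joint's range is limited). The gripper opens to 85 mm and grips with 20 to 120 N. Pads are 22 mm wide; open, the fingers measure 114 mm over their backs; the gripper's body (76 mm by 85 mm) begins 54 mm behind the grasp point. The pads swing forward as they close: fully open they stand 13 mm farther back than shut.
Start: joints at [1.143, 0.276, 1.505, -0, 1.361, -0.121], TCP at [0.174, 0.548, 0.256] pointing down, gripper open.
Joint ranges: [-2.89, 2.89], [-0.75, 2.08], [0.22, 2.7], [-1.18, 4.32], [0.11, 2.71], [-2.7, 2.7]. Speed limits (rad/s): [2.57, 2.57, 3.14, 3.14, 3.14, 3.14].

## Interface

Orientations are given as a unit quaternion [w, x, y, z].
In Python, from rig import manip gives the robot as it stands. The module is installed in compiled form; this text tells all that it offers.
- The arm moves only by the tool send_rows, never from a script. Its argument "plan" is a list of rows, each an object with "linear": the shift along the tool's x, y, z in m, a list of three; "delta_rot": the turn, a rotation vector about the tool's x, y, z in degrees, a list of three; "fingers": the finger opening in m, from 0 to 0.0854. A call has 1 to 12 rows; each row shifts and turns the pose as measured when the row begins, along the tool's axes as they then stand; what a row does not reach is not made up. A row lasts 1/12 s, in which the tool goes at most 41.7 mm and 7.16 degrees, less where a joint would pass 70% of its speed; a pose out of reach is approached as far as the arm can. A call with a gripper value outside its range is refused whole. The fingers move at their own pace and stop on an object; "force" is the grip in N (left out, the last holds). Time passes only in rows, so rows that do not move let the fingers close. It gives the time, the measured TCP pose, the force and the opening at its end, in the units of the state.
- manip.get_state(): the state, without advancing time (a new reading comes with each control period).
- manip.get_image(name): name is "scene" or "side" or "wrist"; returns the picture (400x640x3 uint8, red, green, blue); there is no depth.
- manip.camera_info(name): a dict with "K" (3x3 intrinsics, pixels), "rvec" (rotation vector, rad) and "tvec" (3), from world to camera coordinates, as OpenCV has them. Camera axes: x right, y down, z forward; pixel columns grow to the right and rows downward; lengths in m; the calibration is good to about 2 mm. The wrist camera is an equidistant fisheye: a pixel r from the principal point sees the ray r / f radians off the axis. A picture is of the moment at which its call begins: read the wrist's pose just before it. camera_info takes no time and is no camera call; for the wrist camera it gives the pose at the moment of the call.
- manip.sign_off(): hands the job in, once; it reports no verdict.
Trained networks look in the newest picture that a camera, given by its name, has taken for a name from the list of things; names that differ only in an ending like _2 or _b are one class to them, and where a whole thing is asked for, a point or a joint stands for the part that bears it (a point fixed in the world has none). Each returns a list of dicts, best first, with "p" (0 to 1); they miss things now and then, are a little off and sometimes report something else, mostly with a low value. They report only what shows in the picture. A call takes as long as a camera call.
- manip.find_in(thing, camera): "extent" ([left, top, right, bottom] in pixels, round what is visible of it).
- manip.masks_of(thing, camera): "pixels" (400x640 bool, what is visible of it) and "extent" ([left, top, right, bottom] in pixels, round what is visible of it).
The state is a dict: "clock": time; "qpos": joint angles; "qd": joint speeds; "effort": joint torques, N m; "position": TCP position; "ee_rot": TCP orientation; "contact_force": force on the tool from outside, world axes, zero at the start; "moment": the same for the moment, N m; "width": finger opening in m.
Only numpy, scipy, OpenCV 4.12 (cv2) and the standard library are available. Lean on these libraries where they do the work, as an engineer would, in place of code of your own. Each camera call takes 0.05 s, during which the arm holds its last target. There are 200 camera calls.

## Task

Stand the brass ferrule in the white cradle of the green burnishing stand, in line with the stand's eye. Then take the wooden-handled steel mandrel from its sloping blue rack, thread its tip through the ferrule and on through the eye until the tip sticks well out (about 2 cm) on the far side, and lay the shaft down in the steel V saddle so that it sits level. Let go of everything, and leave the other two ferrules and the things lying about on the bench where they are.

Things in the scene. Friction and masses are not known exactly. Their poses are not given: they have to be found in the camera images.
- stand: Fixed green stand, base plate 150 x 64 x 10 mm. Origin under the cradle at bench level; x points along the stand's level axis from saddle through cradle to eye, z up. On this axis: V saddle (x=-53 mm), cradle (x=0), eye (x=+50 mm). The axis line is 100 mm above the bench.
- eye (a point): Centre of the eye: a 16 mm round hole along the stand's x through a steel plate 36 x 36 mm, 10 mm thick, on a post 32 mm wide; hole centre 100 mm above the bench. A shaft lying in the eye rests 3 mm below the centre.
- cradle (a point): Where the centre of the seated ferrule belongs, 98.5 mm above the bench: a white V between two green lips, 34 mm wide, that lean outward as a lead-in, 17 mm apart at the ferrule's foot and 25 mm apart at their tops 89 mm above the bench. The ferrule's axis lies along the stand's x. V tops 91.5 mm above the bench.
- saddle (a point): Centre line of the shaft when it lies in the open-topped steel V saddle, 97 mm above the bench; the saddle is 12 mm long along the stand's x, 23 mm wide at its mouth, tops 101 mm above the bench.
- rack: Fixed blue sloping rack for the mandrel, base 170 x 60 x 8 mm. Origin at bench level below the mandrel's tip; x points level towards the tip end. V notches hold the shaft 25 and 118 mm from the tip; a stop plate at the tip stands 6 mm above the shaft's axis. The shaft rises 35 degrees from level towards the handle, which overhangs freely. Tip 22 mm above the bench.
- mandrel: Loose rod, 120 g: a 10 mm thick, 150 mm long steel shaft with a round end, and a dark wooden handle 18 mm thick, 100 mm long. Origin on the axis at the shoulder where handle meets shaft; x points to the tip (tip x=+150 mm, handle x=0 to -100 mm, centre of mass about x=+55 mm). Lift it square to its axis out of the notches.
- mandrel_tip (a point): End of the mandrel's shaft.
- ferrule_rack: Fixed wooden rack, base 46 x 150 x 12 mm, origin at bench level in its middle. Three ferrules stand on edge in notches at y=-45, 0 and +45 mm, their axes along x, centres 35 mm above the bench, between two wooden strips whose tops are 27 mm above the bench. Which ferrule is in which notch changes.
- ferrule: The brass ferrule: loose ring, outside 30 mm, hole 20 mm, 14 mm wide, 45 g, standing on edge. Origin at its centre, x along its axis.
- ferrule_white: White plastic ferrule of the same size, in the same rack; leave alone. Origin at its centre.
- ferrule_black: Black plastic ferrule of the same size, in the same rack; leave alone. Origin at its centre.
- screwdriver: [loose bystander] black-handled screwdriver lying along its x, 190 mm long, 30 mm high at most; origin in its middle at bench level.
- pliers: [loose bystander] red-handled pliers lying flat, 150 x 70 x 14 mm; origin near the joint at bench level, x towards the jaws.
- mouthpiece: [loose bystander] brass trumpet mouthpiece standing cup down, 27 mm across, 88 mm tall; origin at its foot.
- oil: [loose bystander] blue valve-oil bottle, 36 mm across, 100 mm tall; origin at its foot.
- jar: [loose bystander] amber glass jar, 50 mm across, 50 mm tall; origin at its foot.
- valve_cap: [loose bystander] steel valve cap, 22 mm across, 12 mm tall; origin at its foot.

How it is judged:
By the outcome, as a careful person would: the job done as asked, in the order asked, and still so for the second after the job is handed in, with the robot touching nothing.
It also fails if it takes over 64 s, if anything falls off the work surface, if the arm or the gripper's body presses on something with over 40 N, if the wrist force passes 120 N, or if a joint passes its speed limit or range.

## Working session

There is one attempt and no reset: what is moved stays moved. The work goes in short steps, Python scripts to look and compute and a tool call to move; the robot and the scene stay as the last step left them, time stands still between calls to the robot, and variables do not carry over. Pictures are saved under pics/ and viewed, about 8 in all and at most 12, crops included, and the job is handed in when it is done.

Besides the shell and the picture viewer there is one more tool, called after "Request:" by a JSON object that holds its "op" and its "data", one argument or row to a line. send_rows: Moves the arm, as the interface text tells. Its arguments: {"type":"object","properties":{"plan":{"type":"array","items":{"type":"object","properties":{"linear":{"type":"array","items":{"type":"number"}},"delta_rot":{"type":"array","items":{"type":"number"}},"fingers":{"type":"number"}}}},"force":{"type":"number"}},"required":["plan"]}

```bash
mkdir -p pics; cat > h.py <<'E'
import numpy as np, cv2, json
from rig import manip
from scipy.spatial.transform import Rotation as R
def cam(n):
    c=manip.camera_info(n); return np.array(c['K']),R.from_rotvec(np.ravel(c['rvec'])),np.ravel(c['tvec'])
def ray(c,px,fish=False):
    K,r,t=c; px=np.atleast_2d(px).astype(float)
    d=np.c_[(px[:,0]-K[0,2])/K[0,0],(px[:,1]-K[1,2])/K[1,1]]
    if fish:
        th=np.linalg.norm(d,axis=1)+1e-12; v=np.c_[d*(np.sin(th)/th)[:,None],np.cos(th)]
    else: v=np.c_[d,np.ones(len(d))]
    return r.inv().apply(-t), r.inv().apply(v)
def onz(c,px,z,fish=False):
    o,d=ray(c,px,fish); return o+d*((z-o[2])/d[:,2])[:,None]
def proj(c,P,fish=False):
    K,r,t=c; p=r.apply(np.atleast_2d(P))+t
    if fish:
        s=np.linalg.norm(p[:,:2],axis=1)+1e-12; th=np.arctan2(s,p[:,2]); q=p[:,:2]*(th/s)[:,None]
    else: q=p[:,:2]/p[:,2:]
    return np.c_[q[:,0]*K[0,0]+K[0,2],q[:,1]*K[1,1]+K[1,2]]
def shot(n,name):
    c=cam(n); im=manip.get_image(n); cv2.imwrite('pics/'+name,im[:,:,::-1]); return c,im
def st():
    s=manip.get_state(); return s
E
python3 - <<'E'
from h import *
np.set_printoptions(precision=4,suppress=True)
s=st(); print(s); print(manip.tips_ahead)
for n in ['scene','side','wrist']:
    c,im=shot(n,n+'0.png'); print(n,c[0].tolist(),c[1].inv().apply(-c[2]),c[1].inv().apply([0,0,1]))
    for th in ['stand','eye','cradle','saddle','rack','mandrel','mandrel_tip','ferrule_rack','ferrule','ferrule_white','ferrule_black','oil','jar','mouthpiece','screwdriver','pliers','valve_cap']:
        f=manip.find_in(th,n)
        print(th,[(np.round(x['extent']).astype(int).tolist(),round(x['p'],2)) for x in f[:2]])
E
```

```text
{'clock': 0.0, 'qpos': array([ 1.143 ,  0.2765,  1.5062,  0.    ,  1.3607, -0.121 ]), 'qd': array([-0.0001,  0.0001, -0.0008,  0.0007,  0.0005, -0.    ]), 'effort': array([  0.0019, -41.677 , -24.581 ,   0.0003,   0.0111,   0.    ]), 'position': array([0.1734, 0.5477, 0.2555]), 'ee_rot': array([ 0.0004,  0.8068,  0.5908, -0.0008]), 'contact_force': array([-0.7504, -0.5892,  0.7689]), 'moment': array([-0.015 , -0.0398, -0.0289]), 'width': 0.08541281432082261}
0.025
scene [[395.68181325626523, 0.0, 317.49997410720766], [0.0, 395.68181325626523, 199.39467755227], [0.0, 0.0, 1.0]] [1.1952 0.5912 0.7035] [-0.6282 -0.5398 -0.5603]
stand [([247, 170, 285, 224], 0.66)]
eye [([247, 164, 292, 225], 0.68)]
cradle [([349, 220, 369, 245], 0.73), ([250, 166, 291, 225], 0.63)]
saddle [([250, 170, 290, 228], 0.73)]
rack [([416, 246, 445, 299], 0.59)]
mandrel [([434, 248, 449, 264], 0.65)]
mandrel_tip [([432, 251, 450, 269], 0.63)]
ferrule_rack [([297, 244, 348, 282], 0.86), ([245, 170, 286, 226], 0.44)]
ferrule [([328, 252, 342, 270], 0.69)]
ferrule_white []
ferrule_black [([301, 241, 314, 251], 0.5
[... 877 characters left out ...]
, 224, 387, 230], 0.51)]
oil [([382, 235, 397, 280], 0.7), ([229, 81, 281, 162], 0.29)]
jar [([261, 186, 282, 214], 0.58)]
mouthpiece [([420, 309, 438, 339], 0.68)]
screwdriver [([248, 205, 265, 256], 0.95)]
pliers [([254, 370, 314, 400], 0.66)]
valve_cap []
wrist [[309.70691628693146, 0.0, 318.85448469422795], [0.0, 309.70691628693146, 201.18296065262777], [0.0, 0.0, 1.0]] [0.1091 0.5694 0.3751] [ 0.2545 -0.0812 -0.9637]
stand []
eye []
cradle []
saddle []
rack []
mandrel []
mandrel_tip []
ferrule_rack []
ferrule []
ferrule_white []
ferrule_black [([7, 324, 44, 367], 0.29)]
oil []
jar [([147, 376, 172, 400], 0.52)]
mouthpiece []
screwdriver []
pliers [([9, 321, 43, 367], 0.88)]
valve_cap []
```

```bash
python3 - <<'E'
import cv2,numpy as np
a=cv2.imread('pics/scene0.png')[140:320,190:470]; b=cv2.imread('pics/side0.png')[70:400,200:460]
cv2.imwrite('pics/a.png',cv2.resize(a,None,fx=2.8,fy=2.8,interpolation=3)); cv2.imwrite('pics/b.png',cv2.resize(b,None,fx=1.8,fy=1.8,interpolation=3))
E
```

```text
(no output)
```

View pics/a.png

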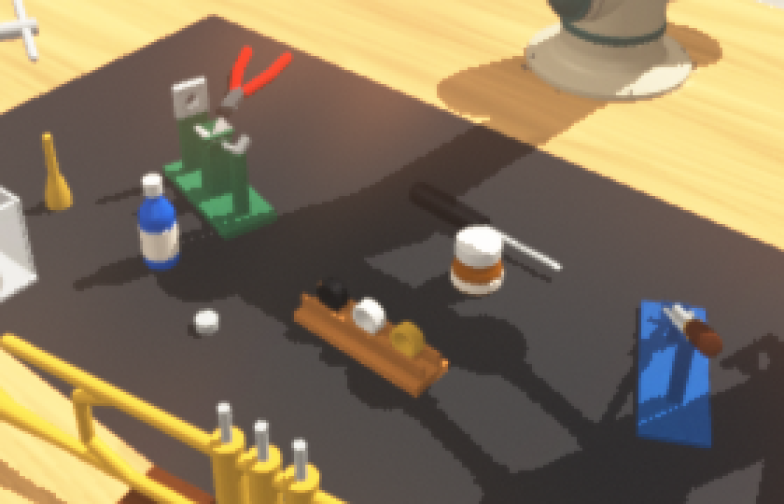

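View pics/b.png

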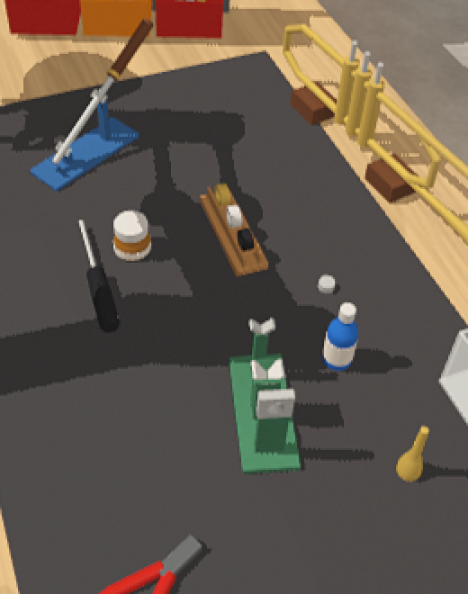

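The scene picture shows the stand (eye plate ≈ (258,175)), the ferrule rack with brass ≈ (335,261), and the mandrel seen end-on ≈ (440,258). The side picture has eye ≈ (353,294), brass ≈ (323,178), mandrel tip ≈ (232,158) and handle end ≈ (282,83).

```bash
python3 - <<'E'
from h import *
np.set_printoptions(precision=4,suppress=True)
S=lambda x,y:(x/2.8+190,y/2.8+140); D=lambda x,y:(x/1.8+200,y/1.8+70)
cs,cd=cam('scene'),cam('side')
def tri(a,b):
    o1,d1=ray(cs,a);o2,d2=ray(cd,b);d1=d1[0]/np.linalg.norm(d1);d2=d2[0]/np.linalg.norm(d2)
    t=np.linalg.lstsq(np.c_[d1,-d2],o2-o1,rcond=None)[0]
    p,q=o1+t[0]*d1,o2+t[1]*d2
    return (p+q)/2,np.linalg.norm(p-q)
P=dict(eye=((190,98),(275,404)),saddle=((236,145),(262,327)),brass=((407,338),(222,195)),white=((369,316),(234,217)),black=((332,293),(246,238)),hend=((712,342),(148,24)),oil=((152,182),(347,311)),jar=((478,240),(130,220)))
for k,(a,b) in P.items(): print(k,*tri(S(*a),D(*b)))
print('eye@.1',onz(cd,D(275,404),.1),onz(cs,S(190,98),.1)); print('saddle',onz(cd,D(262,327),.097),onz(cs,S(236,145),.097))
print('fer',onz(cd,D(222,195),.035),onz(cs,S(407,338),.035),onz(cd,D(246,238),.035),onz(cs,S(332,293),.035))
print('tip',onz(cd,D(58,158),.022),'sh',onz(cd,D(113,77),.108),'he',onz(cd,D(148,24),.1654),onz(cs,S(712,342),.165))
print('base corners side',onz(cd,[D(231,358),D(245,470),D(300,466)],.01).tolist())
print('base corners scene',onz(cs,[S(162,168),S(274,212),S(228,236)],.01).tolist())
print('rack side',onz(cd,[D(30,170),D(52,188),D(138,135)],.008).tolist())
print('misc',onz(cd,[D(326,284),D(95,290)],.01).tolist())
E
```

```text
eye [ 0.5321 -0.2148  0.098 ] 0.00014941529217005922
saddle [ 0.5605 -0.1162  0.0929] 0.0006378990514822312
brass [0.6209 0.1534 0.0331] 0.001109301467030479
white [0.6203 0.1088 0.0325] 0.0020891486272440196
black [0.6198 0.0645 0.0351] 0.0011017971571139612
hend [0.5981 0.4038 0.1618] 0.00423744695042152
oil [ 0.6597 -0.1297  0.0942] 0.0004512911189920897
jar [0.4832 0.1327 0.0503] 0.0021237626381675322
eye@.1 [[ 0.5315 -0.2159  0.1   ]] [[ 0.5343 -0.212   0.1   ]]
saddle [[ 0.5592 -0.1192  0.097 ]] [[ 0.5645 -0.1113  0.097 ]]
fer [[0.6204 0.1511 0.035 ]] [[0.6219 0.1549 0.035 ]] [[0.6202 0.0642 0.035 ]] [[0.6192 0.0647 0.035 ]]
tip [[0.428  0.3181 0.022 ]] sh [[0.5319 0.3662 0.108 ]] he [[0.5973 0.3955 0.1654]] [[0.599  0.4057 0.165 ]]
base corners side [[0.5371978327751453, -0.09071334294331346, 0.010000000000000009], [0.49663867393227423, -0.23144658487094283, 0.010000000000000009], [0.5545156272817435, -0.24797547060751496, 0.010000000000000009]]
base corners scene [[0.5602396629074482, -0.24157541669344884, 0.010000000000000009], [0.5393775636318963, -0.08816636983651971, 0.010000000000000009], [0.5994359084136529, -0.0954855284044176, 0.010000000000000009]]
rack side [[0.3853627047782597, 0.3220589740606651, 0.008000000000000007], [0.4065250426514225, 0.2736094960791783, 0.008000000000000007], [0.55866348398678, 0.3447091215341571, 0.008000000000000007]]
misc [[0.6966719817351701, -0.02582549175305393, 0.009999999999999898], [0.41285520908380346, 0.06727062234216374, 0.009999999999999898]]
```

Request:
{"op": "send_rows", "data": {
  "plan": [
    {"linear": [0,0,0],"delta_rot": [0,0,7.1]},
    {"linear": [0,0,0],"delta_rot": [0,0,7.1]},
    {"linear": [0,0,0],"delta_rot": [0,0,7.1]},
    {"linear": [0,0,0],"delta_rot": [0,0,7.1]},
    {"linear": [0,0,0],"delta_rot": [0,0,7.1]},
    {"linear": [0,0,0],"delta_rot": [0,0,7.1]},
    {"linear": [0,0,0],"delta_rot": [0,0,7.1]},
    {"linear": [0,0,0],"delta_rot": [0,0,7.1]},
    {"linear": [0,0,0],"delta_rot": [0,0,7.1]},
    {"linear": [0,0,0],"delta_rot": [0,0,7.1]},
    {"linear": [0,0,0],"delta_rot": [0,0,1.5]}
  ]
}}

```text
$.plan[0]: bad value
```

Request:
{"op": "send_rows", "data": {
  "plan": [
    {"linear": [0.027,0.025,0.003]},
    {"linear": [0.027,0.025,0.003]},
    {"linear": [0.027,0.025,0.003]},
    {"linear": [0.027,0.025,0.003]},
    {"linear": [0.027,0.025,0.003]},
    {"linear": [0.027,0.025,0.003]},
    {"linear": [0.027,0.025,0.003]},
    {"linear": [0.027,0.025,0.003]},
    {"linear": [0.027,0.025,0.003]},
    {"linear": [0.027,0.025,0.003]},
    {"linear": [0.027,0.025,0.003]},
    {"linear": [0.027,0.025,0.003]}
  ]
}}

```text
$.plan[0]: bad value
```

Request:
{"op": "send_rows", "data": {
  "plan": [
    {"linear": [0,0,0],"delta_rot": [0,0,7.1],"fingers": 0.085},
    {"linear": [0,0,0],"delta_rot": [0,0,7.1],"fingers": 0.085},
    {"linear": [0,0,0],"delta_rot": [0,0,7.1],"fingers": 0.085},
    {"linear": [0,0,0],"delta_rot": [0,0,7.1],"fingers": 0.085},
    {"linear": [0,0,0],"delta_rot": [0,0,7.1],"fingers": 0.085},
    {"linear": [0,0,0],"delta_rot": [0,0,7.1],"fingers": 0.085},
    {"linear": [0,0,0],"delta_rot": [0,0,7.1],"fingers": 0.085},
    {"linear": [0,0,0],"delta_rot": [0,0,7.1],"fingers": 0.085},
    {"linear": [0,0,0],"delta_rot": [0,0,7.1],"fingers": 0.085},
    {"linear": [0,0,0],"delta_rot": [0,0,7.1],"fingers": 0.085},
    {"linear": [0,0,0],"delta_rot": [0,0,1.5],"fingers": 0.085}
  ]
}}

```text
clock: 3.62
position: [0.1737, 0.5482, 0.2563]
ee_rot: [-0.0, 1.0, -0.011, 0.0]
contact_force: [0.3, -0.8, -0.2]
width: 0.0847
```

Request:
{"op": "send_rows", "data": {
  "plan": [
    {"linear": [0.028,0.026,0.003],"delta_rot": [0,0,0],"fingers": 0.05},
    {"linear": [0.028,0.026,0.003],"delta_rot": [0,0,0],"fingers": 0.05},
    {"linear": [0.028,0.026,0.003],"delta_rot": [0,0,0],"fingers": 0.05},
    {"linear": [0.028,0.026,0.003],"delta_rot": [0,0,0],"fingers": 0.05},
    {"linear": [0.028,0.026,0.003],"delta_rot": [0,0,0],"fingers": 0.05},
    {"linear": [0.028,0.026,0.003],"delta_rot": [0,0,0],"fingers": 0.05},
    {"linear": [0.028,0.026,0.003],"delta_rot": [0,0,0],"fingers": 0.05},
    {"linear": [0.028,0.026,0.003],"delta_rot": [0,0,0],"fingers": 0.05},
    {"linear": [0.028,0.026,0.003],"delta_rot": [0,0,0],"fingers": 0.05},
    {"linear": [0.028,0.026,0.003],"delta_rot": [0,0,0],"fingers": 0.05},
    {"linear": [0.028,0.026,0.003],"delta_rot": [0,0,0],"fingers": 0.05},
    {"linear": [0.028,0.026,0.003],"delta_rot": [0,0,0],"fingers": 0.05}
  ]
}}

```text
clock: 4.62
position: [0.5124, 0.2242, 0.2187]
ee_rot: [-0.005, 1.0, -0.004, 0.001]
contact_force: [0.0, 0.6, -0.1]
width: 0.05
```

Request:
{"op": "send_rows", "data": {
  "plan": [
    {"linear": [0.028,0.026,0.006],"delta_rot": [0,0,0],"fingers": 0.05},
    {"linear": [0.028,0.026,0.006],"delta_rot": [0,0,0],"fingers": 0.05},
    {"linear": [0.014,0.014,0.004],"delta_rot": [0,0,0],"fingers": 0.05},
    {"linear": [0,0,0],"delta_rot": [0,0,0],"fingers": 0.05},
    {"linear": [0,0,0],"delta_rot": [0,0,0],"fingers": 0.05}
  ]
}}

```text
clock: 5.03
position: [0.5916, 0.1466, 0.2005]
ee_rot: [-0.004, 1.0, -0.009, 0.003]
contact_force: [-0.2, -0.3, -0.3]
width: 0.0503
```

```bash
python3 - <<'E'
from h import *
np.set_printoptions(precision=4,suppress=True)
c,im=shot('wrist','w1.png'); s=st(); print(s['clock'],s['position'],s['ee_rot'])
for th in ['ferrule','ferrule_white','ferrule_black','ferrule_rack']:
    f=manip.masks_of(th,'wrist')
    for x in f[:2]:
        ys,xs=np.nonzero(x['pixels']); e=x['extent']
        print(th,x['p'],np.round(e),onz(c,[(xs.mean(),ys.mean())],.035,True),onz(c,[((e[0]+e[2])/2,(e[1]+e[3])/2)],.035,True))
E
```

```text
5.0833 [0.5914 0.1468 0.2005] [-0.0038  1.     -0.0085  0.0035]
ferrule 0.64 [343. 168. 356. 199.] [[0.6205 0.1541 0.035 ]] [[0.6216 0.1539 0.035 ]]
ferrule_white 0.79 [338. 212. 358. 242.] [[0.6192 0.1096 0.035 ]] [[0.6202 0.1109 0.035 ]]
ferrule_black 0.97 [340. 257. 353. 285.] [[0.6178 0.0633 0.035 ]] [[0.6194 0.0624 0.035 ]]
ferrule_rack 0.97 [319. 152. 366. 291.] [[0.6158 0.1262 0.035 ]] [[0.6151 0.1171 0.035 ]]
ferrule_rack 0.66 [182. 178. 238. 237.] [[0.4841 0.134  0.035 ]] [[0.4836 0.1334 0.035 ]]
```

View pics/w1.png

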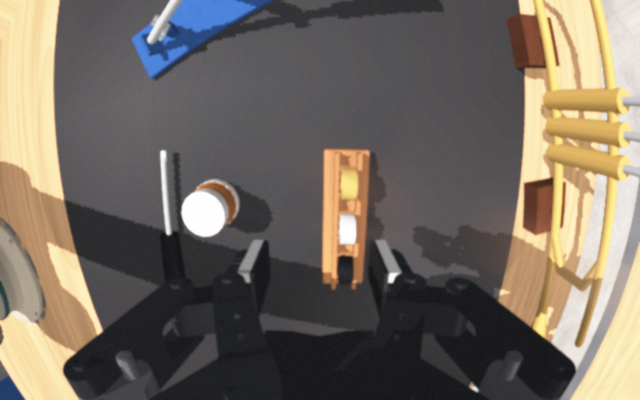

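The wrist view shows the brass ferrule at (349,184), nearest the blue rack, then white, then black. All three cameras put it at about (0.621, 0.1535).

```bash
cat >> h.py <<'E'
def down(a):
    a=np.radians(a); return R.from_matrix(np.array([[np.cos(a),np.sin(a),0],[np.sin(a),-np.cos(a),0],[0,0,-1]]).T)
def cur():
    s=st(); q=s['ee_rot']; return np.array(s['position']),R.from_quat([q[1],q[2],q[3],q[0]]),s
def go(p,Rt):
    "print shift in current tool axes (translate first), and in target axes (rotate first), and rotvec"
    P,Q,s=cur(); d=np.array(p)-P
    print('t',round(s['clock'],2),'pos',P.round(4),'w',round(s['width'],4),'F',np.round(s['contact_force'],1))
    print('rot deg',np.degrees((Q.inv()*Rt).as_rotvec()).round(2),'lin(cur axes)',(Q.inv().apply(d)*1000).round(1),'lin(target axes)',(Rt.inv().apply(d)*1000).round(1),'|d|',round(np.linalg.norm(d)*1000,1))
E
python3 -c "
from h import *
go([.621,.1535,.054],down(-1))"
```

```text
t 5.28 pos [0.5901 0.1488 0.2015] w 0.0501 F [ 0.8 -0.7  1. ]
rot deg [-0.49 -0.44  0.2 ] lin(cur axes) [ 29.7  -3.8 147.7] lin(target axes) [ 30.8  -5.2 147.5] |d| 150.7
```

Request:
{"op": "send_rows", "data": {
  "plan": [
    {"linear": [0.0308,-0.0052,0.015],"delta_rot": [-0.5,-0.4,0],"fingers": 0.05},
    {"linear": [0,0,0.03],"delta_rot": [0,0,0],"fingers": 0.05},
    {"linear": [0,0,0.025],"delta_rot": [0,0,0],"fingers": 0.05},
    {"linear": [0,0,0],"delta_rot": [0,0,0],"fingers": 0.045},
    {"linear": [0,0,0],"delta_rot": [0,0,0],"fingers": 0.045}
  ]
}}

```text
clock: 5.7
position: [0.6203, 0.1605, 0.1353]
ee_rot: [-0.001, 1.0, -0.003, 0.004]
contact_force: [-0.3, 0.5, 0.5]
width: 0.0447
```

```bash
python3 - <<'E'
from h import *
np.set_printoptions(precision=4,suppress=True)
c,im=shot('wrist','w2.png')
for th in ['ferrule']:
    f=manip.masks_of(th,'wrist')
    for x in f[:2]:
        ys,xs=np.nonzero(x['pixels']); e=x['extent']
        print(th,x['p'],np.round(e),onz(c,[(xs.mean(),ys.mean())],.035,True),onz(c,[((e[0]+e[2])/2,(e[1]+e[3])/2)],.035,True))
go([.621,.1535,.054],down(-1))
cv2.imwrite('pics/w2c.png',cv2.resize(im[120:380,180:500,::-1],None,fx=2,fy=2))
E
```

```text
ferrule 0.86 [309. 201. 326. 237.] [[0.6205 0.1542 0.035 ]] [[0.6201 0.1548 0.035 ]]
t 5.8 pos [0.6206 0.1603 0.136 ] w 0.045 F [-0.1  0.6  0.7]
rot deg [-0.11 -0.54  0.68] lin(cur axes) [-0.3  6.9 82. ] lin(target axes) [ 0.5  6.8 82. ] |d| 82.3
```

View pics/w2c.png

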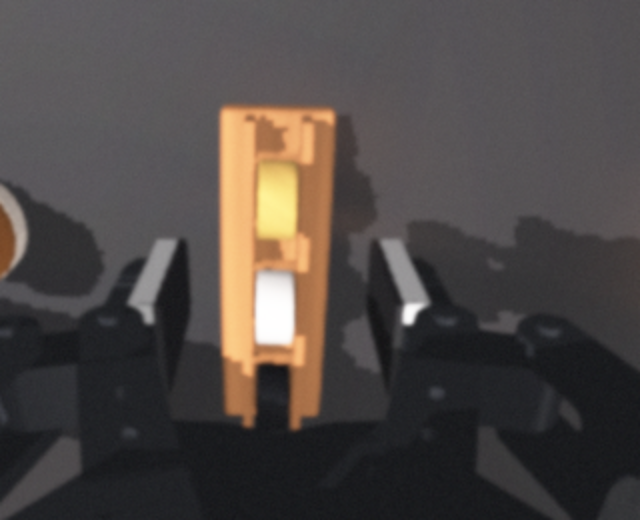

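The crop shows brass at about (318,219) in the full picture, centred between the fingers in x. It needs about 6 mm along tool y, then the descent.

Request:
{"op": "send_rows", "data": {
  "plan": [
    {"linear": [-0.0003,0.0065,0.02],"delta_rot": [0,-0.5,0.3],"fingers": 0.04},
    {"linear": [0,0,0.025],"delta_rot": [0,0,0],"fingers": 0.04},
    {"linear": [0,0,0.015],"delta_rot": [0,0,0],"fingers": 0.04},
    {"linear": [0,0,0],"delta_rot": [0,0,0],"fingers": 0.04},
    {"linear": [0,0,0],"delta_rot": [0,0,0],"fingers": 0.04}
  ]
}}

```text
clock: 6.22
position: [0.6254, 0.1559, 0.0857]
ee_rot: [-0.002, 1.0, -0.004, 0.009]
contact_force: [-0.1, 0.2, 0.2]
width: 0.0399
```

```bash
python3 -c "
from h import *
go([.6203,.154,.054],down(-1))"
```

```text
t 6.22 pos [0.6254 0.1559 0.0857] w 0.0399 F [-0.1  0.2  0.2]
rot deg [-0.27 -1.06  0.51] lin(cur axes) [-5.6  2.1 31.5] lin(target axes) [-5.   2.  31.7] |d| 32.1
```

Request:
{"op": "send_rows", "data": {
  "plan": [
    {"linear": [-0.005,0.002,0.01],"delta_rot": [0,-0.8,0.3],"fingers": 0.04},
    {"linear": [0,0,0.01],"delta_rot": [0,0,0],"fingers": 0.04},
    {"linear": [0,0,0],"delta_rot": [0,0,0],"fingers": 0.04},
    {"linear": [0,0,0],"delta_rot": [0,0,0],"fingers": 0.04}
  ]
}}

```text
clock: 6.55
position: [0.6228, 0.1545, 0.0695]
ee_rot: [-0.003, 1.0, -0.007, 0.006]
contact_force: [-0.0, 0.2, 0.5]
width: 0.0399
```

```bash
python3 -c "
from h import *
for i in range(3):
  go([.6203,.154,.054],down(-1)); manip.get_image('wrist')"
```

```text
t 6.55 pos [0.6228 0.1545 0.0695] w 0.0399 F [-0.   0.2  0.5]
rot deg [-0.34 -0.69  0.21] lin(cur axes) [-2.7  0.6 15.5] lin(target axes) [-2.5  0.6 15.5] |d| 15.7
t 6.6 pos [0.6227 0.1545 0.0694] w 0.0402 F [-0.5  0.2 -1.2]
rot deg [-0.34 -0.67  0.22] lin(cur axes) [-2.6  0.6 15.4] lin(target axes) [-2.4  0.6 15.4] |d| 15.6
t 6.65 pos [0.6228 0.1545 0.0695] w 0.0399 F [-0.3  0.1  0.2]
rot deg [-0.34 -0.68  0.21] lin(cur axes) [-2.7  0.7 15.5] lin(target axes) [-2.5  0.6 15.5] |d| 15.7
```

Request:
{"op": "send_rows", "data": {
  "plan": [
    {"linear": [-0.003,0.0006,0.013],"delta_rot": [-0.4,-0.9,0.2],"fingers": 0.04},
    {"linear": [0,0,0.005],"delta_rot": [0,0,0],"fingers": 0.04},
    {"linear": [0,0,0],"delta_rot": [0,0,0],"fingers": 0.04}
  ]
}}

```text
clock: 6.95
position: [0.6205, 0.1541, 0.0509]
ee_rot: [0.001, 1.0, -0.009, -0.001]
contact_force: [0.5, -0.3, 0.1]
width: 0.0402
```

```bash
python3 -c "
from h import *
go([.6203,.154,.054],down(-1))"
```

```text
t 6.95 pos [0.6205 0.1541 0.0509] w 0.0402 F [ 0.5 -0.3  0.1]
rot deg [ 0.08  0.17 -0.01] lin(cur axes) [-0.2  0.1 -3.1] lin(target axes) [-0.2  0.1 -3.1] |d| 3.1
```

Request:
{"op": "send_rows", "data": {
  "plan": [
    {"linear": [0,0,-0.004],"delta_rot": [0,0,0],"fingers": 0.04},
    {"linear": [0,0,0],"delta_rot": [0,0,0],"fingers": 0.005},
    {"linear": [0,0,0],"delta_rot": [0,0,0],"fingers": 0.005},
    {"linear": [0,0,0],"delta_rot": [0,0,0],"fingers": 0.005},
    {"linear": [0,0,0],"delta_rot": [0,0,0],"fingers": 0.005},
    {"linear": [0,0,0],"delta_rot": [0,0,0],"fingers": 0.005}
  ],
  "force": 40
}}

```text
clock: 7.45
position: [0.6202, 0.1542, 0.0544]
ee_rot: [0.001, 1.0, -0.009, -0.002]
contact_force: [1.1, 0.5, -1.6]
width: 0.0132
```

Request:
{"op": "send_rows", "data": {
  "plan": [
    {"linear": [0,0,-0.02],"delta_rot": [0,0,0],"fingers": 0.005},
    {"linear": [0,0,-0.035],"delta_rot": [0,0,0],"fingers": 0.005},
    {"linear": [0,0,-0.035],"delta_rot": [0,0,0],"fingers": 0.005},
    {"linear": [0,0,-0.035],"delta_rot": [0,0,0],"fingers": 0.005},
    {"linear": [0,0,-0.035],"delta_rot": [0,0,0],"fingers": 0.005},
    {"linear": [0,0,-0.02],"delta_rot": [0,0,0],"fingers": 0.005},
    {"linear": [0,0,0],"delta_rot": [0,0,0],"fingers": 0.005}
  ],
  "force": 40
}}

```text
clock: 8.03
position: [0.6197, 0.154, 0.2393]
ee_rot: [0.001, 1.0, -0.009, -0.006]
contact_force: [0.9, 0.5, -0.3]
width: 0.0128
```

```bash
python3 -c "
from h import *
go([.56,-.08,.21],down(74))
go([.56,-.08,.21],down(-106))"
```

```text
t 8.03 pos [0.6197 0.154  0.2393] w 0.0128 F [ 0.9  0.5 -0.3]
rot deg [ -0.28   0.64 -75.02] lin(cur axes) [-55.2 235.   30.6] lin(target axes) [-241.4    7.1   29.3] |d| 243.3
t 8.03 pos [0.6197 0.154  0.2393] w 0.0128 F [ 0.9  0.5 -0.3]
rot deg [  0.69   0.3  104.98] lin(cur axes) [-55.2 235.   30.6] lin(target axes) [241.4  -7.1  29.3] |d| 243.3
```

Request:
{"op": "send_rows", "data": {
  "plan": [
    {"linear": [0,0,0],"delta_rot": [0,0,-7.1],"fingers": 0.005},
    {"linear": [0,0,0],"delta_rot": [0,0,-7.1],"fingers": 0.005},
    {"linear": [0,0,0],"delta_rot": [0,0,-7.1],"fingers": 0.005},
    {"linear": [0,0,0],"delta_rot": [0,0,-7.1],"fingers": 0.005},
    {"linear": [0,0,0],"delta_rot": [0,0,-7.1],"fingers": 0.005},
    {"linear": [0,0,0],"delta_rot": [0,0,-7.1],"fingers": 0.005},
    {"linear": [0,0,0],"delta_rot": [0,0,-7.1],"fingers": 0.005},
    {"linear": [0,0,0],"delta_rot": [0,0,-7.1],"fingers": 0.005},
    {"linear": [0,0,0],"delta_rot": [0,0,-7.1],"fingers": 0.005},
    {"linear": [0,0,0],"delta_rot": [0,0,-7.1],"fingers": 0.005},
    {"linear": [0,0,0],"delta_rot": [0,0,-4],"fingers": 0.005}
  ],
  "force": 40
}}

```text
clock: 8.95
position: [0.6145, 0.1533, 0.2285]
ee_rot: [-0.006, 0.792, 0.61, -0.011]
contact_force: [1.0, 0.5, -1.0]
width: 0.013
```

Request:
{"op": "send_rows", "data": {
  "plan": [
    {"linear": [-0.035,0.007,0],"delta_rot": [0,0,0],"fingers": 0.005},
    {"linear": [-0.035,0.007,0],"delta_rot": [0,0,0],"fingers": 0.005},
    {"linear": [-0.035,0.007,0],"delta_rot": [0,0,0],"fingers": 0.005},
    {"linear": [-0.035,0.007,0],"delta_rot": [0,0,0],"fingers": 0.005},
    {"linear": [-0.035,0.007,0],"delta_rot": [0,0,0],"fingers": 0.005},
    {"linear": [-0.035,0.007,0],"delta_rot": [0,0,0],"fingers": 0.005},
    {"linear": [-0.035,0.007,0],"delta_rot": [0,0,0],"fingers": 0.005},
    {"linear": [-0.035,0.007,0],"delta_rot": [0,0,0],"fingers": 0.005},
    {"linear": [-0.035,0.007,0],"delta_rot": [0,0,0],"fingers": 0.005},
    {"linear": [-0.025,0.007,0],"delta_rot": [0,0,0],"fingers": 0.005},
    {"linear": [0,0,0],"delta_rot": [0,0,0],"fingers": 0.005},
    {"linear": [0,0,0],"delta_rot": [0,0,0],"fingers": 0.005}
  ],
  "force": 40
}}

```text
clock: 9.95
position: [0.5887, -0.2054, 0.2098]
ee_rot: [-0.016, 0.789, 0.613, -0.018]
contact_force: [-0.8, -0.0, -0.7]
width: 0.0132
```

```bash
python3 - <<'E'
from h import *
np.set_printoptions(precision=4,suppress=True)
go([.546,-.167,.2],down(74))
c,im=shot('wrist','w3.png'); np.savez('c3.npz',K=c[0],r=c[1].as_rotvec(),t=c[2])
cv2.imwrite('pics/w3c.png',cv2.resize(im[80:380,170:490,::-1],None,fx=2,fy=2,interpolation=cv2.INTER_CUBIC))
E
```

```text
t 9.95 pos [ 0.5887 -0.2054  0.2098] w 0.0132 F [-0.8 -0.  -0.7]
rot deg [-2.65  0.56  1.69] lin(cur axes) [ 26.7 -50.3  11.9] lin(target axes) [ 25.1 -51.6   9.8] |d| 58.2
```

View pics/w3c.png

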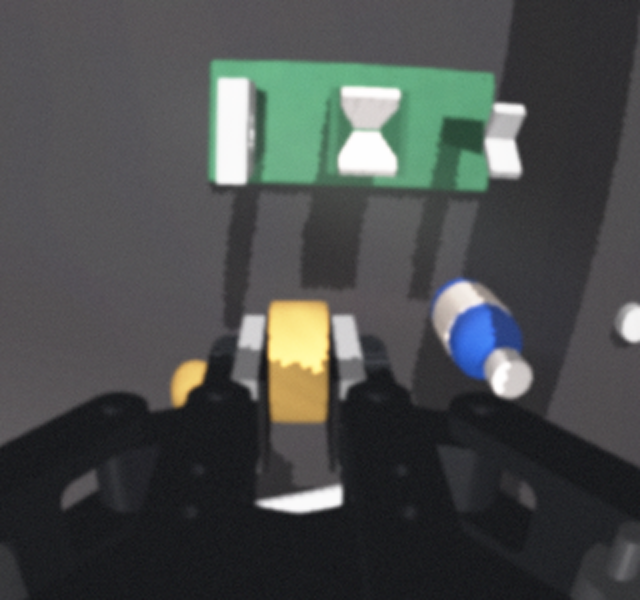

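The wrist view shows (crop pixels, 2x) the stand's base corners (210,60)-(488,190), the eye plate top around (232,131), the white cradle V centre around (369,131) and the saddle around (508,140). The ferrule sits square in the jaws.

```bash
python3 - <<'E'
from h import *
from scipy.optimize import least_squares
np.set_printoptions(precision=4,suppress=True)
z=np.load('c3.npz'); c=(z['K'],R.from_rotvec(z['r']),z['t'])
px=lambda L:np.array(L)/2+[170,80]
eye=onz(c,px([(219,78),(249,78),(245,184),(216,184)]),.118,1)
cr=onz(c,px([(341,88),(400,90),(339,174),(397,175)]),.0915,1)
sa=onz(c,px([(497,104),(525,104),(491,178),(521,176)]),.101,1)
ba=onz(c,px([(210,60),(493,73),(488,190),(210,183)]),.010,1)
for n,e in zip('eye cradle saddle base'.split(),(eye,cr,sa,ba)): print(n,e[:,:2].tolist(),e.mean(0))
d=eye.mean(0)-sa.mean(0); print('axis',np.degrees(np.arctan2(d[1],d[0])),np.linalg.norm(d[:2]))
b=(ba[0]+ba[3]-ba[1]-ba[2]); print('base axis',np.degrees(np.arctan2(b[1],b[0])))
# joint fit of x,y,yaw from all centres (z known)
def pts(p):
    x,y,a=p; u=np.array([np.cos(a),np.sin(a),0]); v=np.array([-np.sin(a),np.cos(a),0]); o=np.array([x,y,0])
    L=[]
    for sx,w in((45,18),(55,18)):
        for s in(-1,1): L.append(o+u*sx*1e-3+v*s*w*1e-3+[0,0,.118])
    return o,u,v,L
def res(p):
    o,u,v,L=pts(p); r=[]
    r+=list((eye.mean(0)-(o+.05*u))[:2]); r+=list((cr.mean(0)-o)[:2]); r+=list((sa.mean(0)-(o-.053*u))[:2])
    return r
f=least_squares(res,[.546,-.167,-1.85]); print(f.x,np.degrees(f.x[2]),f.fun)
# ferrule in hand
q=onz(c,px([(299,300)]),.2,1); P,Q,s=cur(); print('pos',P,'eul',np.degrees((down(74).inv()*Q).as_rotvec()))
go([f.x[0],f.x[1],.15],down(np.degrees(f.x[2])+180))
E
```

```text
eye [[0.5125712363011979, -0.21395137266074968], [0.5153346926026611, -0.20396341260109285], [0.5505648079493578, -0.21476902090965133], [0.5479686324440902, -0.22464464235927517]] [ 0.5316 -0.2143  0.118 ]
cradle [[0.5262809639512571, -0.17265543496077715], [0.5323142603065434, -0.1505354573472824], [0.5585859398673374, -0.181509106320417], [0.5644446039387168, -0.15942234391946108]] [ 0.5454 -0.166   0.0915]
saddle [[0.5453758307072234, -0.11624617070909965], [0.5476896811284808, -0.10490812175906677], [0.572742545303492, -0.1247173603297983], [0.5747878715673607, -0.11238532373838303]] [ 0.5601 -0.1146  0.101 ]
base [[0.49401693234692184, -0.22913811783399934], [0.5353601035787467, -0.08625197333562849], [0.5961481200092936, -0.10265707923498915], [0.5564035428257909, -0.24605040661980965]] [ 0.5455 -0.166   0.01  ]
axis -105.96346493995169 0.10376950413535271
base axis -105.81460504726189
[ 0.5454 -0.1659 -1.8494] -105.96367614540317 [-0.0001 -0.0003 -0.     -0.0001  0.0001  0.0004]
pos [ 0.5886 -0.2054  0.2096] eul [ 2.6688 -0.6161 -1.7285]
t 10.0 pos [ 0.5886 -0.2054  0.2096] w 0.013 F [ 0.2 -1.1 -0.6]
rot deg [-2.67  0.62  1.69] lin(cur axes) [ 28.2 -48.7  61.7] lin(target axes) [ 26.1 -52.3  59.6] |d| 83.5
```

Request:
{"op": "send_rows", "data": {
  "plan": [
    {"linear": [0,0,0],"delta_rot": [-2.7,0.6,1.7],"fingers": 0.005},
    {"linear": [0.013,-0.026,0.015],"delta_rot": [0,0,0],"fingers": 0.005},
    {"linear": [0.013,-0.026,0.015],"delta_rot": [0,0,0],"fingers": 0.005},
    {"linear": [0,0,0],"delta_rot": [0,0,0],"fingers": 0.005},
    {"linear": [0,0,0],"delta_rot": [0,0,0],"fingers": 0.005}
  ],
  "force": 40
}}

```text
clock: 10.42
position: [0.5427, -0.1586, 0.1744]
ee_rot: [-0.002, 0.798, 0.603, 0.001]
contact_force: [0.7, -0.7, -0.4]
width: 0.0131
```

```bash
python3 - <<'E'
from h import *
go([.5454,-.166,.135],down(74.1))
c=cam('wrist'); P,Q,s=cur(); F=P+Q.apply([0,0,.0194]); print(F, proj(c,[F],1))
c,im=shot('wrist','w4.png')
for x in manip.find_in('ferrule','wrist')[:2]: print(x)
E
```

```text
t 10.42 pos [ 0.5427 -0.1586  0.1744] w 0.0131 F [ 0.7 -0.7 -0.4]
rot deg [-0.17 -0.21  0.07] lin(cur axes) [-6.5  4.8 39.4] lin(target axes) [-6.4  4.7 39.4] |d| 40.2
[ 0.54263583 -0.15848705  0.1550357 ] [[317.58246661 259.00879758]]
{'extent': [303.4, 230.7, 332.3, 289.5], 'p': 0.74}
```

Request:
{"op": "send_rows", "data": {
  "plan": [
    {"linear": [-0.0064,0.0047,0.008],"delta_rot": [-0.2,-0.2,0],"fingers": 0.005},
    {"linear": [0,0,0.02],"delta_rot": [0,0,0],"fingers": 0.005},
    {"linear": [0,0,0],"delta_rot": [0,0,0],"fingers": 0.005},
    {"linear": [0,0,0],"delta_rot": [0,0,0],"fingers": 0.005}
  ],
  "force": 40
}}

```text
clock: 10.85
position: [0.5522, -0.1694, 0.1479]
ee_rot: [0.005, 0.797, 0.604, 0.002]
contact_force: [-0.0, -0.3, 0.7]
width: 0.0129
```

```bash
python3 - <<'E'
from h import *
go([.5454,-.166,.1185],down(74.1))
E
```

```text
t 10.85 pos [ 0.5522 -0.1694  0.1479] w 0.0129 F [-0.  -0.3  0.7]
rot deg [0.62 0.14 0.18] lin(cur axes) [ 1.5 -7.7 29.3] lin(target axes) [ 1.4 -7.4 29.4] |d| 30.4
```

Request:
{"op": "send_rows", "data": {
  "plan": [
    {"linear": [0.001,-0.006,0.005],"delta_rot": [0.5,0,0],"fingers": 0.005},
    {"linear": [0,0,0.003],"delta_rot": [0,0,0],"fingers": 0.005},
    {"linear": [0,0,0],"delta_rot": [0,0,0],"fingers": 0.005}
  ],
  "force": 40
}}

```text
clock: 11.1
position: [0.5483, -0.1683, 0.1403]
ee_rot: [0.003, 0.797, 0.604, -0.0]
contact_force: [0.1, -0.1, -0.5]
width: 0.0128
```

```bash
python3 - <<'E'
from h import *
go([.5454,-.166,.1185],down(74.1))
E
```

```text
t 11.1 pos [ 0.5483 -0.1683  0.1403] w 0.0128 F [ 0.1 -0.1 -0.5]
rot deg [0.23 0.18 0.15] lin(cur axes) [ 1.5 -3.5 21.7] lin(target axes) [ 1.4 -3.4 21.8] |d| 22.1
```

Request:
{"op": "send_rows", "data": {
  "plan": [
    {"linear": [0.0018,-0.0045,0.003],"delta_rot": [0.2,0.2,0.2],"fingers": 0.005},
    {"linear": [0,0,0],"delta_rot": [0,0,0],"fingers": 0.005},
    {"linear": [0,0,0],"delta_rot": [0,0,0],"fingers": 0.005}
  ],
  "force": 40
}}

```text
clock: 11.35
position: [0.5446, -0.1655, 0.1378]
ee_rot: [0.001, 0.799, 0.602, 0.001]
contact_force: [-0.5, -0.4, -1.2]
width: 0.0127
```

```bash
python3 - <<'E'
from h import *
go([.5454,-.166,.1185],down(74.1))
E
```

```text
t 11.35 pos [ 0.5446 -0.1655  0.1378] w 0.0127 F [-0.5 -0.4 -1.2]
rot deg [ 0.1  -0.02 -0.09] lin(cur axes) [-0.3  0.9 19.3] lin(target axes) [-0.3  0.9 19.3] |d| 19.3
```

Request:
{"op": "send_rows", "data": {
  "plan": [
    {"linear": [0,0.0007,0.005],"delta_rot": [0,0,0],"fingers": 0.005},
    {"linear": [0,0,0.006],"delta_rot": [0,0,0],"fingers": 0.005},
    {"linear": [0,0,0],"delta_rot": [0,0,0],"fingers": 0.005}
  ],
  "force": 40
}}

```text
clock: 11.6
position: [0.5456, -0.1658, 0.1267]
ee_rot: [0.001, 0.799, 0.602, 0.001]
contact_force: [-0.6, -0.8, -0.1]
width: 0.0127
```

```bash
python3 - <<'E'
from h import *
go([.5454,-.166,.1185],down(74.1))
E
```

```text
t 11.6 pos [ 0.5456 -0.1658  0.1267] w 0.0127 F [-0.6 -0.8 -0.1]
rot deg [ 0.21 -0.01 -0.09] lin(cur axes) [-0.3 -0.2  8.2] lin(target axes) [-0.3 -0.1  8.2] |d| 8.2
```

Request:
{"op": "send_rows", "data": {
  "plan": [
    {"linear": [0,0,0.005],"delta_rot": [0.2,0,0],"fingers": 0.005},
    {"linear": [0,0,0.003],"delta_rot": [0,0,0],"fingers": 0.005},
    {"linear": [0,0,0],"delta_rot": [0,0,0],"fingers": 0.005}
  ],
  "force": 40
}}

```text
clock: 11.85
position: [0.5456, -0.1657, 0.1177]
ee_rot: [-0.0, 0.799, 0.602, -0.0]
contact_force: [-1.8, 0.3, 2.9]
width: 0.0128
```

```bash
python3 - <<'E'
from h import *
go([.5454,-.166,.1185],down(74.1))
E
```

```text
t 11.85 pos [ 0.5456 -0.1657  0.1177] w 0.0128 F [-1.8  0.3  2.9]
rot deg [-0.04 -0.01 -0.08] lin(cur axes) [-0.3 -0.1 -0.8] lin(target axes) [-0.3 -0.1 -0.8] |d| 0.9
```

Request:
{"op": "send_rows", "data": {
  "plan": [
    {"linear": [0,0,0],"delta_rot": [0,0,0],"fingers": 0.032},
    {"linear": [0,0,0],"delta_rot": [0,0,0],"fingers": 0.032},
    {"linear": [0,0,0],"delta_rot": [0,0,0],"fingers": 0.032},
    {"linear": [0,0,-0.01],"delta_rot": [0,0,0],"fingers": 0.032},
    {"linear": [0,0,-0.03],"delta_rot": [0,0,0],"fingers": 0.032},
    {"linear": [0,0,-0.035],"delta_rot": [0,0,0],"fingers": 0.05},
    {"linear": [0,0.02,-0.03],"delta_rot": [0,0,0],"fingers": 0.05},
    {"linear": [0,0.03,-0.01],"delta_rot": [0,0,0],"fingers": 0.05},
    {"linear": [0,0,0],"delta_rot": [0,0,0],"fingers": 0.05},
    {"linear": [0,0,0],"delta_rot": [0,0,0],"fingers": 0.05}
  ]
}}

```text
clock: 12.68
position: [0.5941, -0.1794, 0.2416]
ee_rot: [-0.0, 0.799, 0.602, 0.0]
contact_force: [-0.8, 0.6, -0.0]
width: 0.0496
```

```bash
python3 - <<'E'
from h import *
c,im=shot('wrist','w5.png'); np.savez('c5.npz',K=c[0],r=c[1].as_rotvec(),t=c[2])
cv2.imwrite('pics/w5c.png',cv2.resize(im[80:330,170:490,::-1],None,fx=2.4,fy=2.4,interpolation=cv2.INTER_CUBIC))
go([.546,.369,.25],down(0))
u=np.array([np.cos(np.radians(-105.9)),np.sin(np.radians(-105.9)),0])
o=np.array([.5454,-.166,.0985]); print('proj ring centre/top/eye top/saddle',proj(c,[o,o+[0,0,.015],o+.05*u+[0,0,.0195],o-.053*u],1).round(1))
E
```

```text
t 12.73 pos [ 0.5945 -0.1796  0.2415] w 0.0497 F [ 0.7 -0.6  1.2]
rot deg [ 5.000e-02 -5.000e-02  7.401e+01] lin(cur axes) [ 514.  -197.7   -8.6] lin(target axes) [ -48.5 -548.6   -8.5] |d| 550.8
proj ring centre/top/eye top/saddle [[317.3 138.1]
 [317.2 139.4]
 [254.  140.9]
 [379.5 138.7]]
```

View pics/w5c.png

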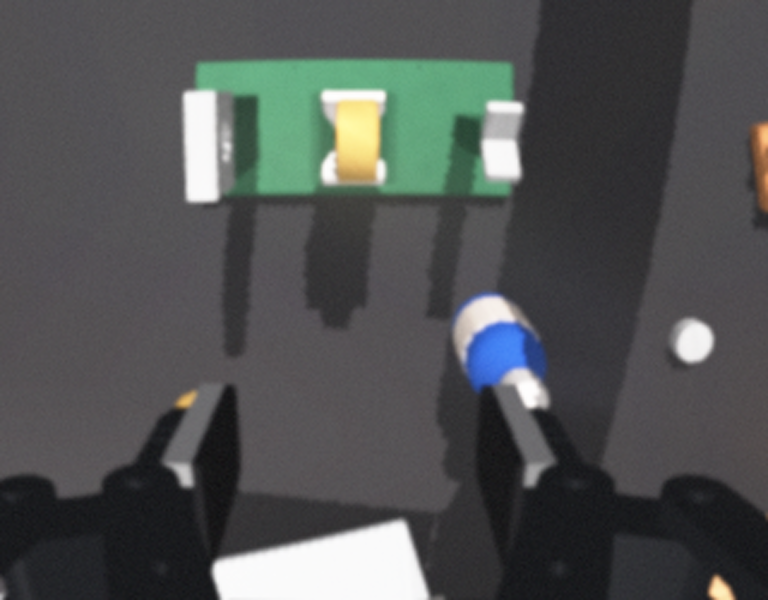

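The ferrule sits in the white V: crop centre (358,141), predicted (353,140). The eye and saddle land within about 1 px of the model. Next is the mandrel.

Request:
{"op": "send_rows", "data": {
  "plan": [
    {"linear": [0,0,0],"delta_rot": [0,0,7.1],"fingers": 0.05},
    {"linear": [0,0,0],"delta_rot": [0,0,7.1],"fingers": 0.05},
    {"linear": [0,0,0],"delta_rot": [0,0,7.1],"fingers": 0.05},
    {"linear": [0,0,0],"delta_rot": [0,0,7.1],"fingers": 0.05},
    {"linear": [0,0,0],"delta_rot": [0,0,7.1],"fingers": 0.05},
    {"linear": [0,0,0],"delta_rot": [0,0,7.1],"fingers": 0.05},
    {"linear": [0,0,0],"delta_rot": [0,0,7.1],"fingers": 0.05},
    {"linear": [0,0,0],"delta_rot": [0,0,7.1],"fingers": 0.05},
    {"linear": [0,0,0],"delta_rot": [0,0,7.1],"fingers": 0.05},
    {"linear": [0,0,0],"delta_rot": [0,0,7.1],"fingers": 0.05}
  ]
}}

```text
clock: 13.57
position: [0.5808, -0.1746, 0.2339]
ee_rot: [-0.005, 1.0, 0.018, -0.01]
contact_force: [-0.3, 0.6, 0.5]
width: 0.05
```

Request:
{"op": "send_rows", "data": {
  "plan": [
    {"linear": [0,0,0],"delta_rot": [0,0,7.1],"fingers": 0.05},
    {"linear": [0,0,0],"delta_rot": [0,0,7.1],"fingers": 0.05},
    {"linear": [0,0,0],"delta_rot": [0,0,7.1],"fingers": 0.05},
    {"linear": [0,0,0],"delta_rot": [0,0,7.1],"fingers": 0.05},
    {"linear": [0,0,0],"delta_rot": [0,0,7.1],"fingers": 0.05},
    {"linear": [0,0,0],"delta_rot": [0,0,7.1],"fingers": 0.05},
    {"linear": [0,0,0],"delta_rot": [0,0,7.1],"fingers": 0.05},
    {"linear": [0,0,0],"delta_rot": [0,0,7.1],"fingers": 0.05},
    {"linear": [0,0,0],"delta_rot": [0,0,7.1],"fingers": 0.05},
    {"linear": [0,0,0],"delta_rot": [0,0,3],"fingers": 0.05}
  ]
}}

```text
clock: 14.4
position: [0.565, -0.1687, 0.225]
ee_rot: [0.004, 0.84, -0.542, -0.024]
contact_force: [0.5, 0.6, -0.2]
width: 0.05
```

```bash
python3 - <<'E'
from h import *
go([.45,.33,.25],down(-65.2))
E
```

```text
t 14.4 pos [ 0.565  -0.1687  0.225 ] w 0.05 F [ 0.5  0.6 -0.2]
rot deg [ 1.93  2.08 -0.43] lin(cur axes) [-502.4 -100.4  -10.3] lin(target axes) [-501.  -104.8  -25. ] |d| 512.4
```

Request:
{"op": "send_rows", "data": {
  "plan": [
    {"linear": [0,0,-0.01],"delta_rot": [1.9,2.1,-0.4],"fingers": 0.05},
    {"linear": [-0.039,-0.008,-0.003],"delta_rot": [0,0,0],"fingers": 0.05},
    {"linear": [-0.039,-0.008,-0.003],"delta_rot": [0,0,0],"fingers": 0.05},
    {"linear": [-0.039,-0.008,-0.003],"delta_rot": [0,0,0],"fingers": 0.05},
    {"linear": [-0.039,-0.008,-0.003],"delta_rot": [0,0,0],"fingers": 0.05},
    {"linear": [-0.039,-0.008,-0.003],"delta_rot": [0,0,0],"fingers": 0.05},
    {"linear": [-0.039,-0.008,-0.003],"delta_rot": [0,0,0],"fingers": 0.05},
    {"linear": [-0.039,-0.008,-0.003],"delta_rot": [0,0,0],"fingers": 0.05},
    {"linear": [-0.039,-0.008,-0.003],"delta_rot": [0,0,0],"fingers": 0.05},
    {"linear": [-0.039,-0.008,-0.003],"delta_rot": [0,0,0],"fingers": 0.05},
    {"linear": [-0.039,-0.008,-0.003],"delta_rot": [0,0,0],"fingers": 0.05},
    {"linear": [-0.039,-0.008,-0.003],"delta_rot": [0,0,0],"fingers": 0.05}
  ]
}}

```text
clock: 15.4
position: [0.4486, 0.2654, 0.2586]
ee_rot: [0.008, 0.837, -0.547, -0.009]
contact_force: [0.3, 0.6, -0.4]
width: 0.0501
```

```bash
python3 - <<'E'
from h import *
go([.45,.33,.25],down(-65.2))
E
```

```text
t 15.4 pos [0.4486 0.2654 0.2586] w 0.0501 F [ 0.3  0.6 -0.4]
rot deg [ 1.39  0.38 -1.12] lin(cur axes) [-58.6 -27.5   8.3] lin(target axes) [-58.1 -28.4   8.6] |d| 65.2
```

Request:
{"op": "send_rows", "data": {
  "plan": [
    {"linear": [-0.03,-0.014,0],"delta_rot": [1.4,0.4,-1.1],"fingers": 0.05},
    {"linear": [-0.028,-0.014,0],"delta_rot": [0,0,0],"fingers": 0.05},
    {"linear": [0,0,0],"delta_rot": [0,0,0],"fingers": 0.05},
    {"linear": [0,0,0],"delta_rot": [0,0,0],"fingers": 0.05}
  ]
}}

```text
clock: 15.73
position: [0.4415, 0.3382, 0.2562]
ee_rot: [0.001, 0.845, -0.534, -0.003]
contact_force: [-0.3, -1.0, 0.4]
width: 0.0499
```

```bash
python3 - <<'E'
from h import *
c,im=shot('wrist','w6.png'); np.savez('c6.npz',K=c[0],r=c[1].as_rotvec(),t=c[2])
cv2.imwrite('pics/w6c.png',cv2.resize(im[0:330,150:490,::-1],None,fx=1.8,fy=1.8,interpolation=cv2.INTER_CUBIC))
go([.45,.33,.25],down(-65.2))
for x in manip.masks_of('mandrel','wrist')[:2]: print(x['p'],x['extent'])
E
```

```text
t 15.78 pos [0.4415 0.3381 0.2561] w 0.0499 F [-0.2 -0.3 -0.6]
rot deg [0.3  0.22 0.55] lin(cur axes) [10.9 -4.2  6. ] lin(target axes) [10.9 -4.3  6.1] |d| 13.2
0.9 [319.7, 0.3, 346.7, 204.7]
```

View pics/w6c.png

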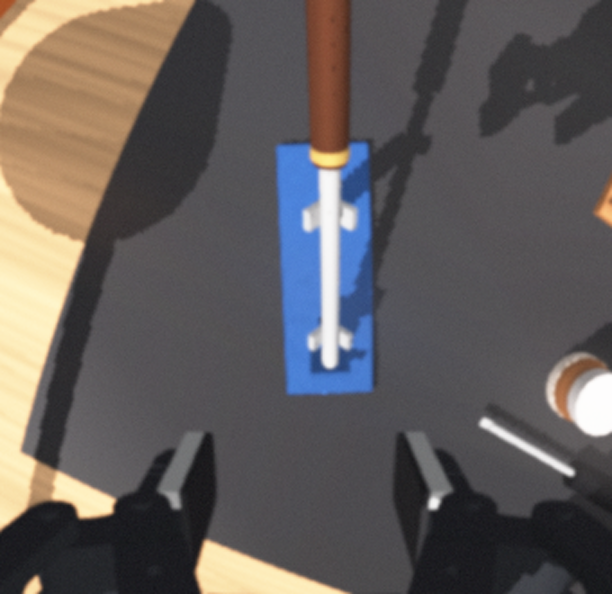

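The mandrel lies with its tip at crop (330,367) and its shoulder at about (329.5,162), nearly parallel to the image columns. The rack base corners are (277,147), (369,142), (373,389) and (288,393).

```bash
python3 - <<'E'
from h import *
from scipy.optimize import least_squares
np.set_printoptions(precision=4,suppress=True)
z=np.load('c6.npz'); c=(z['K'],R.from_rotvec(z['r']),z['t'])
px=lambda L:np.array(L)/1.8+[150,0]
tip=onz(c,px([(330,367)]),.022,1)[0]; sh=onz(c,px([(329.5,163)]),.108,1)[0]; hd=onz(c,px([(328.5,0)]),.15,1)[0]
print(tip,sh,np.linalg.norm(tip-sh),hd)
b=onz(c,px([(277,147),(369,142),(373,389),(288,393)]),.008,1); print(b)
e=(b[3]+b[2]-b[0]-b[1])/2; print('base yaw',np.degrees(np.arctan2(e[1],e[0])),np.linalg.norm(e)); e=tip-sh; print('mandrel yaw',np.degrees(np.arctan2(e[1],e[0])))
# fit tip xy + yaw to pixel observations of axis: tip, shoulder, and axis columns
obs=px([(330,367),(329.5,163)]); ax=px([(328.5,2),(330,250)])
def model(p):
    t=np.array([p[0],p[1],.022]); a=p[2]; u=np.array([np.cos(a)*np.cos(.6109),np.sin(a)*np.cos(.6109),-np.sin(.6109)])
    return t,u
def res(p):
    t,u=model(p); q=proj(c,[t,t-.15*u],1); r=list((q-obs).ravel())
    L=proj(c,[t-s*u for s in np.linspace(.02,.24,100)],1)
    for a in ax: r.append(np.interp(-a[1],-L[:,1][::1] if L[0,1]<L[-1,1] else -L[:,1],L[:,0])-a[0])
    return r
f=least_squares(res,[tip[0],tip[1],np.radians(-155)]); print(f.x,np.degrees(f.x[2]),f.fun)
t,u=model(f.x); np.savez('m.npz',t=t,u=u)
h=np.array([np.cos(f.x[2]),np.sin(f.x[2]),0]); n=-np.sin(.6109)*h+np.array([0,0,-np.cos(.6109)])
Rt=R.from_matrix(np.c_[np.cross(u,n),u,n]); np.savez('g.npz',q=Rt.as_quat(),t=t,u=u,n=n)
g=t-.165*u
print('grasp pt',g); go(g-.006*n-.06*n,Rt); go(g-.006*n,Rt)
E
```

```text
[0.4168 0.3092 0.022 ] [0.5277 0.3671 0.108 ] 0.15178924683252437 [0.5868 0.3973 0.15  ]
[[0.5319 0.402  0.008 ]
 [0.5609 0.3498 0.008 ]
 [0.4118 0.2727 0.008 ]
 [0.3839 0.325  0.008 ]]
base yaw -152.5912074987087 0.16729994718626678
mandrel yaw -152.44669345844733
[ 0.418   0.3101 -2.6631] -152.5869219292638 [-0.1625 -1.1896  0.2074  0.8332 -0.1166  0.0435]
grasp pt [0.538  0.3723 0.1166]
t 15.83 pos [0.4421 0.3371 0.2563] w 0.0501 F [ 0.1 -0.4 -0.9]
rot deg [35.27 -0.47 -2.13] lin(cur axes) [ 10.8 -64.3  85.2] lin(target axes) [ 12.9  -2.9 106.5] |d| 107.3
t 15.83 pos [0.4421 0.3371 0.2563] w 0.0501 F [ 0.1 -0.4 -0.9]
rot deg [35.27 -0.47 -2.13] lin(cur axes) [  9.7 -98.9 134.2] lin(target axes) [ 12.9  -2.9 166.5] |d| 167.0
```

Request:
{"op": "send_rows", "data": {
  "plan": [
    {"linear": [0,0,0],"delta_rot": [7,0,-0.5],"fingers": 0.05},
    {"linear": [0,0,0],"delta_rot": [7,0,-0.5],"fingers": 0.05},
    {"linear": [0,0,0],"delta_rot": [7,0,-0.5],"fingers": 0.05},
    {"linear": [0,0,0],"delta_rot": [7,0,-0.5],"fingers": 0.05},
    {"linear": [0,0,0],"delta_rot": [7,0,0],"fingers": 0.05},
    {"linear": [0,0,0],"delta_rot": [0,0,0],"fingers": 0.05},
    {"linear": [0,0,0],"delta_rot": [0,0,0],"fingers": 0.05}
  ]
}}

```text
clock: 16.42
position: [0.4409, 0.3237, 0.2495]
ee_rot: [-0.252, 0.812, -0.5, 0.162]
contact_force: [0.0, -0.7, 1.2]
width: 0.05
```

```bash
cat >> h.py <<'E'
def gm(back,along=.165):
    z=np.load('g.npz'); go(z['t']-along*z['u']-(.006+back)*z['n'],R.from_quat(z['q']))
E
python3 -c "
from h import *
gm(.05)"
```

```text
t 16.42 pos [0.4409 0.3237 0.2495] w 0.05 F [ 0.  -0.7  1.2]
rot deg [ 0.19 -1.05 -0.35] lin(cur axes) [ -0.7 -13.1 115. ] lin(target axes) [  1.5 -12.7 115.1] |d| 115.8
```

Request:
{"op": "send_rows", "data": {
  "plan": [
    {"linear": [0.001,-0.006,0.02],"delta_rot": [0.2,-1,-0.3],"fingers": 0.05},
    {"linear": [0,-0.006,0.035],"delta_rot": [0,0,0],"fingers": 0.05},
    {"linear": [0,0,0.035],"delta_rot": [0,0,0],"fingers": 0.05},
    {"linear": [0,0,0.02],"delta_rot": [0,0,0],"fingers": 0.05},
    {"linear": [0,0,0],"delta_rot": [0,0,0],"fingers": 0.05},
    {"linear": [0,0,0],"delta_rot": [0,0,0],"fingers": 0.05}
  ]
}}

```text
clock: 16.92
position: [0.5218, 0.3565, 0.172]
ee_rot: [-0.257, 0.812, -0.499, 0.159]
contact_force: [-0.0, -0.0, 0.4]
width: 0.0503
```

```bash
python3 - <<'E'
from h import *
gm(.05); gm(0)
c,im=shot('wrist','w7.png'); np.savez('c7.npz',K=c[0],r=c[1].as_rotvec(),t=c[2])
z=np.load('g.npz'); t,u=z['t'],z['u']
print(proj(c,[t-.15*u,t-.165*u,t-.25*u,t-.06*u],1).round(1))
for x in manip.masks_of('mandrel','wrist')[:1]:
    m=x['pixels']
    for y in range(0,400,30):
        i=np.nonzero(m[y])[0]
        if len(i): print(y,i.min(),i.max())
cv2.imwrite('pics/w7c.png',cv2.resize(im[0:380,150:490,::-1],None,fx=1.55,fy=1.55))
E
```

```text
t 16.92 pos [0.5218 0.3565 0.172 ] w 0.0503 F [-0.  -0.   0.4]
rot deg [-0.14 -0.38 -0.4 ] lin(cur axes) [-6.5 14.1  1.7] lin(target axes) [-6.6 14.   1.7] |d| 15.6
t 16.92 pos [0.5218 0.3565 0.172 ] w 0.0503 F [-0.  -0.   0.4]
rot deg [-0.14 -0.38 -0.4 ] lin(cur axes) [-6.8 14.2 51.7] lin(target axes) [-6.6 14.  51.7] |d| 54.0
[[309.5 274.4]
 [309.  253.5]
 [306.6 113.5]
 [312.2 370.7]]
120 292 322
150 292 321
180 291 322
210 293 321
240 294 322
270 297 322
300 304 317
330 304 317
```

View pics/w7c.png

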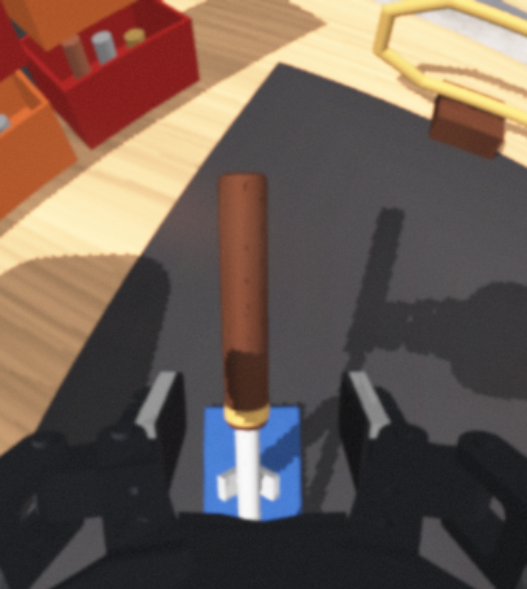

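The model fits: the shoulder is predicted at (309.5,274) and seen at (309,275), and the handle end is predicted at (307,113) and seen at (307,113).

Request:
{"op": "send_rows", "data": {
  "plan": [
    {"linear": [-0.0066,0.014,0],"delta_rot": [0,-0.4,-0.4],"fingers": 0.05},
    {"linear": [0,0,0],"delta_rot": [0,0,0],"fingers": 0.05},
    {"linear": [0,0,0],"delta_rot": [0,0,0],"fingers": 0.05}
  ]
}}

```text
clock: 17.27
position: [0.5096, 0.3577, 0.1701]
ee_rot: [-0.261, 0.814, -0.494, 0.159]
contact_force: [0.8, -0.0, -0.2]
width: 0.0501
```

```bash
python3 -c "
from h import *
gm(0)"
```

```text
t 17.27 pos [0.5096 0.3577 0.1701] w 0.0501 F [ 0.8 -0.  -0.2]
rot deg [-0.62  0.03  0.  ] lin(cur axes) [ 0.1  5.1 56.1] lin(target axes) [ 0.1  4.5 56.1] |d| 56.3
```

Request:
{"op": "send_rows", "data": {
  "plan": [
    {"linear": [0,0.0045,0.015],"delta_rot": [-0.6,0,0],"fingers": 0.05},
    {"linear": [0,0,0.015],"delta_rot": [0,0,0],"fingers": 0.05},
    {"linear": [0,0,0],"delta_rot": [0,0,0],"fingers": 0.05},
    {"linear": [0,0,0],"delta_rot": [0,0,0],"fingers": 0.05}
  ]
}}

```text
clock: 17.6
position: [0.5239, 0.3653, 0.1502]
ee_rot: [-0.262, 0.814, -0.494, 0.159]
contact_force: [-0.1, 0.9, 0.9]
width: 0.0501
```

```bash
python3 -c "
from h import *
gm(0)"
```

```text
t 17.6 pos [0.5239 0.3653 0.1502] w 0.0501 F [-0.1  0.9  0.9]
rot deg [-0.63  0.04  0.03] lin(cur axes) [ 0.2  6.7 30.4] lin(target axes) [ 0.2  6.4 30.5] |d| 31.2
```

Request:
{"op": "send_rows", "data": {
  "plan": [
    {"linear": [0,0.0075,0.015],"delta_rot": [-0.8,0,0],"fingers": 0.05},
    {"linear": [0,0,0.012],"delta_rot": [0,0,0],"fingers": 0.05},
    {"linear": [0,0,0],"delta_rot": [0,0,0],"fingers": 0.05},
    {"linear": [0,0,0],"delta_rot": [0,0,0],"fingers": 0.05}
  ]
}}

```text
clock: 17.93
position: [0.5343, 0.3707, 0.1286]
ee_rot: [-0.259, 0.815, -0.495, 0.157]
contact_force: [-0.1, 0.3, -0.4]
width: 0.0502
```

```bash
python3 -c "
from h import *
gm(0)"
```

```text
t 17.93 pos [0.5343 0.3707 0.1286] w 0.0502 F [-0.1  0.3 -0.4]
rot deg [-0.28  0.04  0.04] lin(cur axes) [0.3 3.6 6.1] lin(target axes) [0.3 3.6 6.1] |d| 7.1
```

Request:
{"op": "send_rows", "data": {
  "plan": [
    {"linear": [0,0.004,0.006],"delta_rot": [-0.3,0,0],"fingers": 0.05},
    {"linear": [0,0,0],"delta_rot": [0,0,0],"fingers": 0.05},
    {"linear": [0,0,0],"delta_rot": [0,0,0],"fingers": 0.05}
  ]
}}

```text
clock: 18.18
position: [0.535, 0.3711, 0.1228]
ee_rot: [-0.258, 0.815, -0.495, 0.156]
contact_force: [0.8, 0.4, 0.6]
width: 0.0497
```

```bash
python3 -c "
from h import *
gm(0)"
```

```text
t 18.18 pos [0.535  0.3711 0.1228] w 0.0497 F [0.8 0.4 0.6]
rot deg [-0.12  0.05  0.04] lin(cur axes) [0.3 0.8 0.9] lin(target axes) [0.3 0.8 0.9] |d| 1.3
```

Good. Close on the handle.

Request:
{"op": "send_rows", "data": {
  "plan": [
    {"linear": [0,0,0],"delta_rot": [0,0,0],"fingers": 0.01},
    {"linear": [0,0,0],"delta_rot": [0,0,0],"fingers": 0.01},
    {"linear": [0,0,0],"delta_rot": [0,0,0],"fingers": 0.01},
    {"linear": [0,0,0],"delta_rot": [0,0,0],"fingers": 0.01},
    {"linear": [0,0,0],"delta_rot": [0,0,0],"fingers": 0.01},
    {"linear": [0,0,0],"delta_rot": [0,0,0],"fingers": 0.01},
    {"linear": [0,0,0],"delta_rot": [0,0,0],"fingers": 0.01}
  ],
  "force": 100
}}

```text
clock: 18.77
position: [0.5345, 0.3706, 0.1237]
ee_rot: [-0.258, 0.815, -0.495, 0.157]
contact_force: [-0.0, 0.3, -0.1]
width: 0.0152
```

```bash
python3 -c "
from h import *
gm(0)
z=np.load('g.npz');P,Q,s=cur()
T=Q.inv().apply(z['t']-P);U=Q.inv().apply(z['u']); print('tip in tool',T,'axis',U); np.savez('tool.npz',T=T,U=U)"
```

```text
t 18.77 pos [0.5345 0.3706 0.1237] w 0.0152 F [-0.   0.3 -0.1]
rot deg [-0.14  0.03  0.06] lin(cur axes) [0.1 0.9 2. ] lin(target axes) [0.1 0.9 2. ] |d| 2.2
tip in tool [-9.91927235e-05  1.65878141e-01  7.55451200e-03] axis [-0.00101043  0.99999632 -0.00251759]
```

Request:
{"op": "send_rows", "data": {
  "plan": [
    {"linear": [0,0,-0.01],"delta_rot": [0,0,0],"fingers": 0.01},
    {"linear": [0,0,-0.02],"delta_rot": [0,0,0],"fingers": 0.01},
    {"linear": [0,0,-0.03],"delta_rot": [0,0,0],"fingers": 0.01},
    {"linear": [0,0,-0.03],"delta_rot": [0,0,0],"fingers": 0.01},
    {"linear": [0,0,-0.03],"delta_rot": [0,0,0],"fingers": 0.01},
    {"linear": [0,0,-0.02],"delta_rot": [0,0,0],"fingers": 0.01},
    {"linear": [0,0,0],"delta_rot": [-5,0,0],"fingers": 0.01},
    {"linear": [0,0,0],"delta_rot": [-6,0,0],"fingers": 0.01},
    {"linear": [0,0,0],"delta_rot": [-6,0,0],"fingers": 0.01},
    {"linear": [0,0,0],"delta_rot": [-6,0,0],"fingers": 0.01},
    {"linear": [0,0,0],"delta_rot": [-6,0,0],"fingers": 0.01},
    {"linear": [0,0,0],"delta_rot": [-6,0,0],"fingers": 0.01}
  ],
  "force": 100
}}

```text
clock: 19.77
position: [0.4445, 0.3264, 0.2471]
ee_rot: [0.011, 0.856, -0.517, -0.009]
contact_force: [0.5, 0.2, -1.2]
width: 0.015
```

Request:
{"op": "send_rows", "data": {
  "plan": [
    {"linear": [0,0,0],"delta_rot": [0,0,-5],"fingers": 0.01},
    {"linear": [0,0,0],"delta_rot": [0,0,-6.5],"fingers": 0.01},
    {"linear": [0,0,0],"delta_rot": [0,0,-6.5],"fingers": 0.01},
    {"linear": [0,0,0],"delta_rot": [0,0,-6.5],"fingers": 0.01},
    {"linear": [0,0,0],"delta_rot": [0,0,-6.5],"fingers": 0.01},
    {"linear": [0,0,0],"delta_rot": [0,0,-6.5],"fingers": 0.01},
    {"linear": [0,0,0],"delta_rot": [0,0,-6],"fingers": 0.01},
    {"linear": [0,0,0],"delta_rot": [0,0,-3],"fingers": 0.01}
  ],
  "force": 100
}}

```text
clock: 20.43
position: [0.4472, 0.3295, 0.248]
ee_rot: [0.005, 0.993, -0.117, -0.013]
contact_force: [-0.1, 0.4, -0.7]
width: 0.0151
```

```bash
cat >> h.py <<'E'
A=np.radians(-105.9); SU=np.array([np.cos(A),np.sin(A),0]); SO=np.array([.5454,-.166,0])
def ins(tipx,zax,lat=0.,pitch=0.):
    "mandrel tip at stand x=tipx, axis height zax; level"
    z=np.load('tool.npz'); T=z['T']; Rt=down(-15.9)*R.from_rotvec([np.radians(pitch),0,0])
    tgt=SO+SU*tipx+[0,0,zax]+np.array([-SU[1],SU[0],0])*lat
    go(tgt-Rt.apply(T),Rt)
E
python3 - <<'E'
from h import *
ins(-.085,.2)
E
```

```text
t 20.43 pos [0.4472 0.3295 0.248 ] w 0.0151 F [-0.1  0.4 -0.7]
rot deg [0.81 1.45 2.51] lin(cur axes) [222.4 208.1  37.6] lin(target axes) [230.3 198.7  40.5] |d| 306.9
```

Request:
{"op": "send_rows", "data": {
  "plan": [
    {"linear": [0,0,0],"delta_rot": [0.8,1.4,2.5],"fingers": 0.01},
    {"linear": [0.02,0.017,0],"delta_rot": [0,0,0],"fingers": 0.01},
    {"linear": [0.026,0.022,0.001],"delta_rot": [0,0,0],"fingers": 0.01},
    {"linear": [0.026,0.022,0.001],"delta_rot": [0,0,0],"fingers": 0.01},
    {"linear": [0.026,0.022,0.001],"delta_rot": [0,0,0],"fingers": 0.01},
    {"linear": [0.026,0.022,0.001],"delta_rot": [0,0,0],"fingers": 0.01},
    {"linear": [0.026,0.022,0.001],"delta_rot": [0,0,0],"fingers": 0.01},
    {"linear": [0.026,0.022,0.001],"delta_rot": [0,0,0],"fingers": 0.01},
    {"linear": [0.026,0.022,0.001],"delta_rot": [0,0,0],"fingers": 0.01},
    {"linear": [0.015,0.015,0.001],"delta_rot": [0,0,0],"fingers": 0.01},
    {"linear": [0,0,0],"delta_rot": [0,0,0],"fingers": 0.01},
    {"linear": [0,0,0],"delta_rot": [0,0,0],"fingers": 0.01}
  ],
  "force": 100
}}

```text
clock: 21.43
position: [0.6072, 0.0846, 0.2421]
ee_rot: [-0.005, 0.991, -0.134, 0.002]
contact_force: [0.4, 0.1, -1.1]
width: 0.0151
```

```bash
python3 - <<'E'
from h import *
ins(-.085,.15)
E
```

```text
t 21.43 pos [0.6072 0.0846 0.2421] w 0.0151 F [ 0.4  0.1 -1.1]
rot deg [-0.62 -0.15  0.51] lin(cur axes) [ 9.   8.  84.5] lin(target axes) [ 9.3  7.1 84.5] |d| 85.3
```

Request:
{"op": "send_rows", "data": {
  "plan": [
    {"linear": [0.006,0.004,0.015],"delta_rot": [-0.6,-0.1,0.5],"fingers": 0.01},
    {"linear": [0.003,0,0.025],"delta_rot": [0,0,0],"fingers": 0.01},
    {"linear": [0,0,0.025],"delta_rot": [0,0,0],"fingers": 0.01},
    {"linear": [0,0,0.015],"delta_rot": [0,0,0],"fingers": 0.01},
    {"linear": [0,0,0],"delta_rot": [0,0,0],"fingers": 0.01},
    {"linear": [0,0,0],"delta_rot": [0,0,0],"fingers": 0.01}
  ],
  "force": 100
}}

```text
clock: 21.93
position: [0.6127, 0.0829, 0.1577]
ee_rot: [-0.0, 0.991, -0.137, 0.001]
contact_force: [0.3, 0.2, -1.1]
width: 0.0148
```

```bash
python3 - <<'E'
from h import *
ins(-.085,.1005)
z=np.load('tool.npz'); P,Q,s=cur()
tip=P+Q.apply(z['T']); sh=tip-.15*Q.apply(z['U']); 
for n in ('side','scene'):
    c,im=shot(n,n+'8.png'); print(n,'tip,mid,shoulder,handle',proj(c,[tip,tip*.5+sh*.5,sh,sh-Q.apply(z['U'])*.1],0).round(1).tolist())
    q=proj(c,[tip,sh],0).mean(0).astype(int); x,y=np.clip(q-[70,60],0,[500,280])
    cv2.imwrite(f'pics/{n}8c.png',cv2.resize(im[y:y+120,x:x+140,::-1],None,fx=5 ,fy=5,interpolation=cv2.INTER_CUBIC)); print(x,y)
a,b=[cv2.imread(f'pics/{n}8c.png') for n in('side','scene')]
cv2.imwrite('pics/x8.png',cv2.resize(np.hstack([a,b]),None,fx=.57,fy=.57))
E
```

```text
t 21.93 pos [0.6127 0.0829 0.1577] w 0.0148 F [ 0.3  0.2 -1.1]
rot deg [-0.06 -0.07  0.2 ] lin(cur axes) [ 3.5  7.  49.7] lin(target axes) [ 3.6  7.  49.7] |d| 50.3
side tip,mid,shoulder,handle [[342.7, 218.0], [338.0, 191.0], [333.8, 166.8], [328.8, 138.0]]
268 132
scene tip,mid,shoulder,handle [[281.1, 180.3], [295.5, 192.9], [311.5, 206.9], [335.7, 228.0]]
226 133
```

View pics/x8.png

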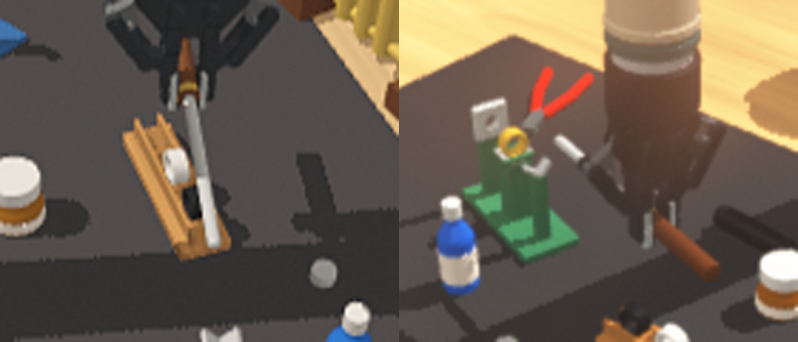

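Both views show the mandrel gripped straight, with the ferrule upright in the cradle. In the side view the tip matches its prediction. In the scene view it looks 1–2 px low, so I'll overlay the predictions.

```bash
python3 - <<'E'
from h import *
z=np.load('tool.npz'); P,Q,s=cur(); T=P+Q.apply(z['T']); U=Q.apply(z['U'])
out=[]
for n,(x,y,w,h) in (('scene',(240,160,70,80)),('side',(315,175,70,80))):
    c=cam(n); im=cv2.imread(f'pics/{n}8.png'); k=5.6
    im=cv2.resize(im[y:y+h,x:x+w],None,fx=k,fy=k,interpolation=cv2.INTER_CUBIC)
    f=lambda p:tuple(int(v) for v in ((proj(c,[p],0)[0]-[x,y]+.5)*k))
    cv2.line(im,f(T),f(T-.15*U),(0,0,255),1)
    E=SO+SU*.045+[0,0,.1]; V=np.array([-SU[1],SU[0],0])
    for cen,r in((E,.008),(SO-SU*.007+[0,0,.0985],.015),(SO-SU*.007+[0,0,.0985],.010)):
        for a in np.linspace(0,6.28,40): cv2.circle(im,f(cen+r*(np.cos(a)*V+np.array([0,0,np.sin(a)]))),1,(255,0,255),-1)
    for dx in(-.059,-.047):
        cv2.line(im,f(SO+SU*dx+V*.0115+[0,0,.101]),f(SO+SU*dx-V*.0115+[0,0,.101]),(255,255,0),1)
    out.append(im)
cv2.imwrite('pics/x9.png',np.hstack(out))
E
```

```text
(no output)
```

View pics/x9.png

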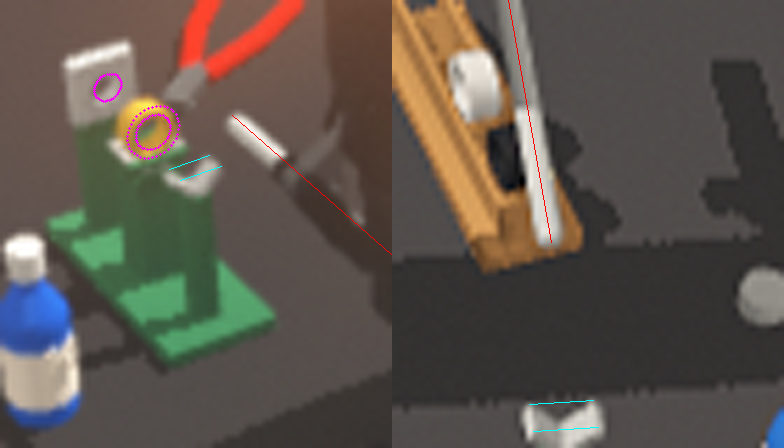

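Request:
{"op": "send_rows", "data": {
  "plan": [
    {"linear": [0.003,0.002,0.012],"delta_rot": [0,0,0.2],"fingers": 0.01},
    {"linear": [0.001,0,0.02],"delta_rot": [0,0,0],"fingers": 0.01},
    {"linear": [0,0,0.008],"delta_rot": [0,0,0],"fingers": 0.01},
    {"linear": [0,0,0],"delta_rot": [0,0,0],"fingers": 0.01},
    {"linear": [0,0,0],"delta_rot": [0,0,0],"fingers": 0.01}
  ],
  "force": 100
}}

```text
clock: 22.45
position: [0.6204, 0.0804, 0.1212]
ee_rot: [-0.001, 0.99, -0.138, 0.007]
contact_force: [-0.6, -0.1, -1.6]
width: 0.0148
```

```bash
python3 - <<'E'
from h import *
ins(-.07,.1015,.0007)
E
```

```text
t 22.45 pos [0.6204 0.0804 0.1212] w 0.0148 F [-0.6 -0.1 -1.6]
rot deg [-0.24 -0.76  0.06] lin(cur axes) [-4.  21.7 12. ] lin(target axes) [-3.9 21.7 12.1] |d| 25.1
```

Request:
{"op": "send_rows", "data": {
  "plan": [
    {"linear": [-0.004,0.005,0.006],"delta_rot": [-0.2,-0.8,0],"fingers": 0.01},
    {"linear": [0,0,0],"delta_rot": [0,0,0],"fingers": 0.01},
    {"linear": [0,0,0],"delta_rot": [0,0,0],"fingers": 0.01}
  ],
  "force": 100
}}

```text
clock: 22.7
position: [0.616, 0.0762, 0.1164]
ee_rot: [-0.0, 0.99, -0.138, 0.001]
contact_force: [-0.6, 0.2, -1.6]
width: 0.0151
```

```bash
python3 - <<'E'
from h import *
ins(-.07,.1015,.0007)
E
```

```text
t 22.7 pos [0.616  0.0762 0.1164] w 0.0151 F [-0.6  0.2 -1.6]
rot deg [-0.06 -0.06  0.06] lin(cur axes) [-0.7 16.4  7.3] lin(target axes) [-0.7 16.4  7.3] |d| 18.0
```

Request:
{"op": "send_rows", "data": {
  "plan": [
    {"linear": [-0.001,0.003,0.006],"delta_rot": [0,0,0],"fingers": 0.01},
    {"linear": [0,0,0.001],"delta_rot": [0,0,0],"fingers": 0.01},
    {"linear": [0,0,0],"delta_rot": [0,0,0],"fingers": 0.01}
  ],
  "force": 100
}}

```text
clock: 22.95
position: [0.6147, 0.073, 0.11]
ee_rot: [-0.001, 0.99, -0.138, 0.002]
contact_force: [-1.0, -0.3, -1.2]
width: 0.0152
```

```bash
python3 - <<'E'
from h import *
ins(-.04,.1015,.0007)
E
```

```text
t 22.95 pos [0.6147 0.073  0.11  ] w 0.0152 F [-1.  -0.3 -1.2]
rot deg [-0.1  -0.18  0.04] lin(cur axes) [-0.4 43.   0.8] lin(target axes) [-0.4 43.   0.9] |d| 43.0
```

Request:
{"op": "send_rows", "data": {
  "plan": [
    {"linear": [-0.0002,0.008,0.0005],"delta_rot": [0,-0.2,0],"fingers": 0.01},
    {"linear": [0,0.012,0],"delta_rot": [0,0,0],"fingers": 0.01},
    {"linear": [0,0.012,0],"delta_rot": [0,0,0],"fingers": 0.01},
    {"linear": [0,0.01,0],"delta_rot": [0,0,0],"fingers": 0.01},
    {"linear": [0,0,0],"delta_rot": [0,0,0],"fingers": 0.01},
    {"linear": [0,0,0],"delta_rot": [0,0,0],"fingers": 0.01}
  ],
  "force": 100
}}

```text
clock: 23.45
position: [0.6014, 0.0273, 0.1096]
ee_rot: [-0.0, 0.99, -0.138, -0.0]
contact_force: [0.5, 0.0, -1.1]
width: 0.015
```

```bash
python3 - <<'E'
from h import *
ins(-.02,.1012,.0005)
z=np.load('tool.npz'); P,Q,s=cur(); T=P+Q.apply(z['T']); U=Q.apply(z['U'])
for n in('side','scene'): shot(n,n+'10.png')
out=[]
for n,(x,y,w,h) in (('scene',(240,150,70,70)),('side',(320,210,60,70))):
    c=cam(n); im=cv2.imread(f'pics/{n}10.png'); k=6
    im=cv2.resize(im[y:y+h,x:x+w],None,fx=k,fy=k,interpolation=cv2.INTER_CUBIC)
    f=lambda p:tuple(int(v) for v in ((proj(c,[p],0)[0]-[x,y]+.5)*k))
    cv2.line(im,f(T),f(T-.05*U),(0,0,255),1)
    out.append(im)
cv2.imwrite('pics/x10.png',np.hstack(out))
E
```

```text
t 23.45 pos [0.6014 0.0273 0.1096] w 0.015 F [ 0.5  0.  -1.1]
rot deg [-0.05  0.02  0.01] lin(cur axes) [-0.3 15.4  0.9] lin(target axes) [-0.3 15.4  0.9] |d| 15.4
```

View pics/x10.png

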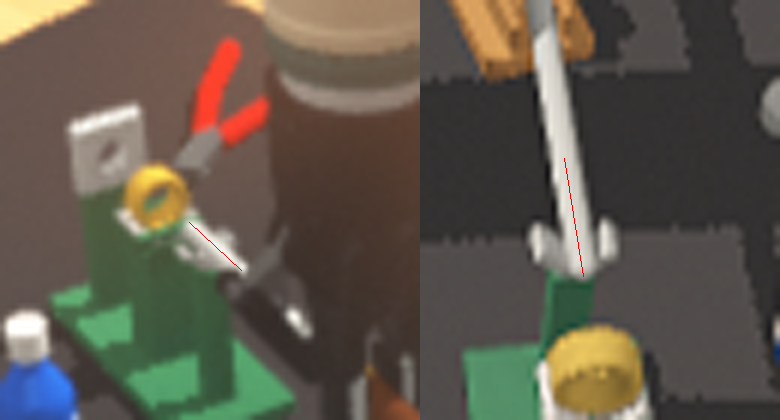

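Side view: the shaft (about x 577) is centred in the saddle mouth (532–617) and points at the ring. No contact. Advancing.

Request:
{"op": "send_rows", "data": {
  "plan": [
    {"linear": [-0.0003,0.008,0.0008],"delta_rot": [0,0,0],"fingers": 0.01},
    {"linear": [0,0.01,0],"delta_rot": [0,0,0],"fingers": 0.01},
    {"linear": [0,0.01,0],"delta_rot": [0,0,0],"fingers": 0.01},
    {"linear": [0,0.01,0],"delta_rot": [0,0,0],"fingers": 0.01},
    {"linear": [0,0,0],"delta_rot": [0,0,0],"fingers": 0.01}
  ],
  "force": 100
}}

```text
clock: 23.97
position: [0.5902, -0.011, 0.1087]
ee_rot: [-0.0, 0.991, -0.136, 0.0]
contact_force: [0.2, -0.6, -1.8]
width: 0.015
```

```bash
python3 - <<'E'
from h import *
ins(.04,.1012,.0005)
E
```

```text
t 23.97 pos [ 0.5902 -0.011   0.1087] w 0.015 F [ 0.2 -0.6 -1.8]
rot deg [-0.04 -0.    0.21] lin(cur axes) [-0.2 35.5 -0.1] lin(target axes) [-0.  35.5 -0.1] |d| 35.5
```

Request:
{"op": "send_rows", "data": {
  "plan": [
    {"linear": [0,0.008,0],"delta_rot": [0,0,0.2],"fingers": 0.01},
    {"linear": [0,0.01,0],"delta_rot": [0,0,0],"fingers": 0.01},
    {"linear": [0,0.01,0],"delta_rot": [0,0,0],"fingers": 0.01},
    {"linear": [0,0.004,0],"delta_rot": [0,0,0],"fingers": 0.01},
    {"linear": [0,0,0],"delta_rot": [0,0,0],"fingers": 0.01}
  ],
  "force": 100
}}

```text
clock: 24.38
position: [0.5802, -0.0461, 0.1087]
ee_rot: [-0.0, 0.99, -0.139, 0.0]
contact_force: [-0.2, 0.1, -1.7]
width: 0.015
```

```bash
python3 - <<'E'
from h import *
ins(.05,.101,.0005)
z=np.load('tool.npz'); P,Q,s=cur(); T=P+Q.apply(z['T']); U=Q.apply(z['U'])
for n in('side','scene'): shot(n,n+'11.png')
out=[]
for n,(x,y,w,h) in (('scene',(240,150,60,60)),('side',(320,235,60,60))):
    c=cam(n); im=cv2.imread(f'pics/{n}11.png'); k=6.5
    im=cv2.resize(im[y:y+h,x:x+w],None,fx=k,fy=k,interpolation=cv2.INTER_CUBIC)
    out.append(im)
cv2.imwrite('pics/x11.png',np.hstack(out))
E
```

```text
t 24.38 pos [ 0.5802 -0.0461  0.1087] w 0.015 F [-0.2  0.1 -1.7]
rot deg [-0.04 -0.01 -0.09] lin(cur axes) [-0.   9.   0.1] lin(target axes) [-0.   9.   0.1] |d| 9.0
```

View pics/x11.png

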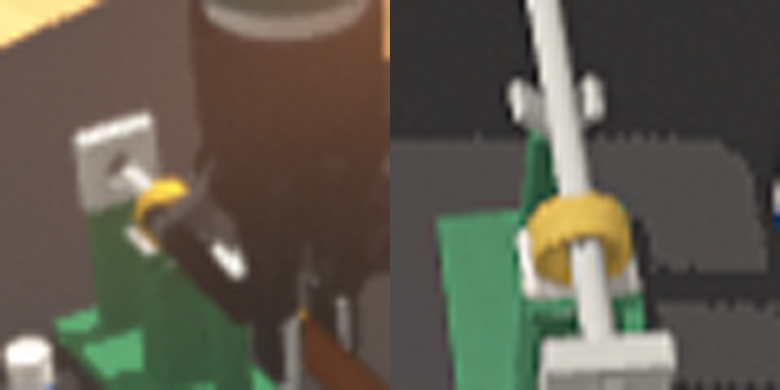

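The shaft is through the ferrule, with the tip at the eye's mouth and no force. Continuing gently.

Request:
{"op": "send_rows", "data": {
  "plan": [
    {"linear": [0,0.006,-0.0003],"delta_rot": [0,0,0],"fingers": 0.01},
    {"linear": [0,0.006,0],"delta_rot": [0,0,0],"fingers": 0.01},
    {"linear": [0,0.002,0],"delta_rot": [0,0,0],"fingers": 0.01}
  ],
  "force": 100
}}

```text
clock: 24.73
position: [0.5767, -0.0586, 0.109]
ee_rot: [-0.001, 0.99, -0.138, 0.0]
contact_force: [0.7, -0.4, -0.7]
width: 0.0149
```

```bash
python3 - <<'E'
from h import *
ins(.076,.101,.0005)
E
```

```text
t 24.73 pos [ 0.5767 -0.0586  0.109 ] w 0.0149 F [ 0.7 -0.4 -0.7]
rot deg [-0.1  -0.03  0.03] lin(cur axes) [-0.1 22.   0.4] lin(target axes) [-0.1 22.   0.5] |d| 22.0
```

Request:
{"op": "send_rows", "data": {
  "plan": [
    {"linear": [0,0.007,0],"delta_rot": [0,0,0],"fingers": 0.01},
    {"linear": [0,0.008,0],"delta_rot": [0,0,0],"fingers": 0.01},
    {"linear": [0,0.007,0],"delta_rot": [0,0,0],"fingers": 0.01},
    {"linear": [0,0,0],"delta_rot": [0,0,0],"fingers": 0.01}
  ],
  "force": 100
}}

```text
clock: 25.07
position: [0.5701, -0.082, 0.109]
ee_rot: [-0.001, 0.99, -0.138, 0.0]
contact_force: [0.6, 0.6, -1.6]
width: 0.0148
```

```bash
python3 - <<'E'
from h import *
ins(.076,.097,.0)
E
```

```text
t 25.07 pos [ 0.5701 -0.082   0.109 ] w 0.0148 F [ 0.6  0.6 -1.6]
rot deg [-0.07 -0.03  0.08] lin(cur axes) [-0.6 -2.4  4.4] lin(target axes) [-0.6 -2.4  4.4] |d| 5.0
```

Request:
{"op": "send_rows", "data": {
  "plan": [
    {"linear": [-0.0004,-0.001,0.0015],"delta_rot": [0,0,0],"fingers": 0.01},
    {"linear": [0,0,0.001],"delta_rot": [0,0,0],"fingers": 0.01},
    {"linear": [0,0,0],"delta_rot": [0,0,0],"fingers": 0.01}
  ],
  "force": 100
}}

```text
clock: 25.32
position: [0.5698, -0.0817, 0.1063]
ee_rot: [-0.001, 0.99, -0.139, 0.0]
contact_force: [-0.1, -0.3, -2.3]
width: 0.0151
```

```bash
python3 - <<'E'
from h import *
ins(.076,.097,.0)
E
```

```text
t 25.32 pos [ 0.5698 -0.0817  0.1063] w 0.0151 F [-0.1 -0.3 -2.3]
rot deg [-0.1  -0.03 -0.03] lin(cur axes) [-0.2 -2.1  1.7] lin(target axes) [-0.2 -2.1  1.7] |d| 2.8
```

Request:
{"op": "send_rows", "data": {
  "plan": [
    {"linear": [0,0,0.0013],"delta_rot": [0,0,0],"fingers": 0.01},
    {"linear": [0,0,0],"delta_rot": [0,0,0],"fingers": 0.01}
  ],
  "force": 100
}}

```text
clock: 25.48
position: [0.5698, -0.0815, 0.1051]
ee_rot: [-0.001, 0.99, -0.138, 0.0]
contact_force: [-0.7, -0.3, 0.3]
width: 0.0148
```

Request:
{"op": "send_rows", "data": {
  "plan": [
    {"linear": [0,0,0.0007],"delta_rot": [0,0,0],"fingers": 0.01},
    {"linear": [0,0,0],"delta_rot": [0,0,0],"fingers": 0.01}
  ],
  "force": 100
}}

```text
clock: 25.65
position: [0.5698, -0.0815, 0.105]
ee_rot: [-0.0, 0.99, -0.138, 0.0]
contact_force: [-1.4, -0.3, 1.3]
width: 0.0151
```

Contact felt: Fz rose from −2.3 N to +1.3 N and z stopped falling. Releasing.

Request:
{"op": "send_rows", "data": {
  "plan": [
    {"linear": [0,0,0],"delta_rot": [0,0,0],"fingers": 0.022},
    {"linear": [0,0,0],"delta_rot": [0,0,0],"fingers": 0.03},
    {"linear": [0,0,0],"delta_rot": [0,0,0],"fingers": 0.036},
    {"linear": [0,0,0],"delta_rot": [0,0,0],"fingers": 0.036},
    {"linear": [0,0,-0.01],"delta_rot": [0,0,0],"fingers": 0.036},
    {"linear": [0,0,-0.025],"delta_rot": [0,0,0],"fingers": 0.036},
    {"linear": [0,0,-0.035],"delta_rot": [0,0,0],"fingers": 0.036},
    {"linear": [0,0,-0.035],"delta_rot": [0,0,0],"fingers": 0.036},
    {"linear": [0,0.01,-0.035],"delta_rot": [0,0,0],"fingers": 0.05},
    {"linear": [0,0.03,-0.01],"delta_rot": [0,0,0],"fingers": 0.05},
    {"linear": [0,0.03,0],"delta_rot": [0,0,0],"fingers": 0.05},
    {"linear": [0,0,0],"delta_rot": [0,0,0],"fingers": 0.05}
  ]
}}

```text
clock: 26.65
position: [0.551, -0.1489, 0.2662]
ee_rot: [0.0, 0.991, -0.135, 0.002]
contact_force: [-0.7, 1.0, -0.1]
width: 0.0504
```

```bash
python3 - <<'E'
from h import *
ims=[]
go([.6,0,.3],down(-15.9))
for n,(x,y,w,h) in (('scene',(235,145,90,80)),('side',(305,205,90,80)),('wrist',(200,60,230,260))):
    c,im=shot(n,n+'12.png'); k=370/h
    ims.append(cv2.resize(im[y:y+h,x:x+w,::-1],None,fx=k*.6,fy=k*.6,interpolation=cv2.INTER_CUBIC))
    a=SO+[0,0,.097]; pts=[a+SU*.075,a-SU*.075,a-SU*.175]
    print(n,(proj(c,pts,n=='wrist')-[x,y]).round(1).tolist(),k*.6)
    z0=min(i.shape[0] for i in ims)
cv2.imwrite('pics/x12.png',np.hstack([i[:z0] for i in ims]))
E
```

```text
t 26.65 pos [ 0.551  -0.1489  0.2662] w 0.0504 F [-0.7  1.  -0.1]
rot deg [-0.01 -0.21  0.38] lin(cur axes) [   7.5 -156.5  -33.8] lin(target axes) [   6.3 -156.6  -33.8] |d| 160.3
scene [[19.4, 26.9], [43.3, 49.2], [61.8, 66.6]] 2.775
side [[49.3, 101.4], [38.6, 36.4], [32.7, 0.3]] 2.775
wrist [[118.3, 219.7], [119.2, 74.3], [119.8, -30.9]] 0.8538461538461538
```

The viewer limit is reached, so the last check is numeric.

```bash
python3 - <<'E'
from h import *
np.set_printoptions(precision=1,suppress=True)
a=SO+[0,0,.097]
for n in('side','scene','wrist'):
    im=manip.get_image(n); c=cam(n); w=n=='wrist'
    for x in manip.masks_of('mandrel',n)[:1]:
        m=x['pixels']; ys,xs=np.nonzero(m); print(n,'mandrel p',round(x['p'],2),x['extent'],m.sum())
        # fit of shaft: median centre per row vs predicted axis
        for y in range(ys.min()+2,ys.max(),max(1,(ys.max()-ys.min())//8)):
            i=np.nonzero(m[y])[0]; print('  row',y,i.min() if len(i) else '',i.max() if len(i) else '',end=';')
        print()
    print(' pred axis x=.077,.05,0,-.053,-.073,-.173',proj(c,[a+SU*s for s in(.077,.05,0,-.053,-.073,-.173)],w).ravel())
    for th in('ferrule','ferrule_white','ferrule_black','oil','valve_cap','jar'):
        f=manip.find_in(th,n); print('  ',th,[(np.round(x['extent']).tolist(),round(x['p'],2)) for x in f[:1]])
    print('  pred ring',proj(c,[SO+[0,0,.0985]],w)[0])
P=cv2.imread('pics/side12.png'); 
# brightness columns across rows beyond the eye plate (side view)
for y in range(290,318,3): print(y,P[y,338:372].mean(1).astype(int).tolist())
E
```

```text
side mandrel p 0.81 [334.9, 207.6, 360.1, 306.3] 533
  row 209 340 342;  row 221 336 344;  row 233 338 346;  row 245 341 346;  row 257 344 348;  row 269  ;  row 281 348 352;  row 293  ;  row 305 352 357;
 pred axis x=.077,.05,0,-.053,-.073,-.173 [354.5 307.3 352.4 294.5 348.7 272.  345.1 250.  343.8 242.1 337.8 206. ]
   ferrule [([344.0, 263.0, 357.0, 276.0], 0.61)]
   ferrule_white []
   ferrule_black []
   oil [([382.0, 239.0, 398.0, 277.0], 0.95)]
   valve_cap [([376.0, 222.0, 388.0, 234.0], 0.44)]
   jar [([264.0, 190.0, 283.0, 214.0], 0.66)]
  pred ring [348.7 271.6]
scene mandrel p 0.72 [260.4, 173.7, 299.6, 211.7] 224
  row 177 258 260;  row 181  ;  row 185 266 270;  row 189 270 273;  row 193 274 279;  row 197 277 284;  row 201 280 289;  row 205 285 293;  row 209 289 297;
 pred axis x=.077,.05,0,-.053,-.073,-.173 [254.1 171.6 258.1 175.3 265.8 182.5 274.5 190.6 277.9 193.9 296.4 211.2]
   ferrule [([259.0, 176.0, 270.0, 187.0], 0.58)]
   ferrule_white [([314.0, 246.0, 325.0, 261.0], 0.48)]
   ferrule_black [([297.0, 245.0, 349.0, 283.0], 0.68)]
   oil [([238.0, 207.0, 255.0, 
[... 1540 characters left out ...]
64, 63, 64, 62, 54, 197, 217, 216, 208, 181, 119, 64, 60, 105, 118, 111, 52, 48, 50, 49, 49, 50, 50, 50, 48]
308 [115, 116, 116, 117, 93, 69, 61, 63, 63, 63, 63, 64, 64, 63, 60, 64, 91, 84, 79, 62, 62, 75, 116, 117, 123, 63, 49, 47, 79, 78, 78, 78, 77, 78]
311 [115, 117, 116, 110, 87, 62, 64, 64, 64, 64, 64, 66, 66, 65, 64, 65, 64, 65, 65, 63, 61, 104, 116, 116, 116, 110, 50, 48, 48, 79, 79, 78, 78, 78]
314 [117, 115, 117, 101, 80, 62, 63, 64, 63, 63, 63, 65, 65, 63, 64, 65, 64, 66, 66, 64, 75, 118, 117, 116, 117, 122, 67, 49, 47, 69, 77, 77, 78, 78]
317 [117, 115, 117, 96, 70, 63, 64, 64, 65, 65, 65, 64, 65, 65, 67, 66, 66, 64, 64, 64, 73, 74, 74, 74, 73, 76, 80, 48, 49, 63, 79, 78, 78, 79]
```

```bash
python3 -c "
from rig import manip
print(manip.sign_off())"
```

```text
the job is handed in; nothing more can be done
None
```

I finished the job and handed it in at about 27 s of the 64 s allowed.

**What I did:** I stood the brass ferrule in the white cradle. I then lifted the mandrel square out of its rack, threaded it through the ferrule and the eye, and lowered it until I felt contact. I let go and backed the gripper off to about 24 cm above the bench.

**Last checks:**
- **Mandrel:** the numbers from all three cameras put it within about 1–3 px of the computed level, in-line pose. Its tip sticks out about 22–23 mm beyond the eye.
- **Ferrule:** it is still in the cradle.
- **Bystanders:** the oil bottle and jar are where they were, in all or most views. The white ferrule (scene camera, p 0.48) and the valve cap (side camera, p 0.44; wrist, p 0.73) were found only weakly. I did not re-check the screwdriver, pliers or mouthpiece.

**Weak points:**
- The final composite picture could not be viewed because I had reached the 12-picture limit, so these last checks are numeric only.
- The detector's final boxes for the black ferrule (scene) and the jar (wrist) were plainly wrong, so I ignored them.
- In the scene camera the tip looked about 1 mm lower than computed before threading. I allowed for that, and it touched nothing on the way through.

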